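# Load the sample shaker by cap colour

## Task

Lift the clear cover off the bench shaker and set it on the grey mat, then stand every sample jar upright in the tray that matches its cap colour, red or blue. Put the cover back down on the shaker's deck, square over both trays, and only then turn the sunken dial clockwise until its pointer stands at the green mark. Leave the bottle, the beaker and the spatula alone.

Things in the scene. Friction and masses are not known exactly. Their poses are not given: they have to be found in the camera images.
- shaker: bench shaker, fixed, grey: a low deck 220 x 176 mm (its x by y), top 30 mm above the bench, that carries the two trays; on its +y side, centred at (0, +155 mm), stands a square control pod 112 x 112 mm, 85 mm high, with the dial sunk in its top. Origin: centre of the deck at bench level (z = 0), z up.
- dial (a joint): the dial's angle in rad, 0 = pointer at the thin white 'stop' mark (towards the shaker's -x), growing clockwise seen from above, end stop at 2.2; the broad green working mark is at 1.3. It turns with light friction (0.03 N m) and stays where left; it starts between 0 and 0.4.
- dial_top (a point): centre of the top of the dial's grip bar, on the turning axis; turns with the dial, its x axis along the bar, the white pointer line lies on its -x half. Black bar 40 mm long, 14 mm thick, standing 26 mm above a 42 mm disc; the disc's top is 26 mm and the well's floor 32 mm below this point. The bar's top is flush with the pod's top. The round well is 88 mm across.
- tray_red: red open tray fixed on the shaker's deck, in one of two side-by-side places (36 mm to the shaker's +y or -y side); outside 184 (x) x 66 (y) x 22 mm high, walls 4 mm, inner floor at most 5 mm above its underside; three jars fit in a row along x. Origin: centre of its underside, axes as the shaker's.
- tray_blue: blue tray, otherwise the same as the red tray, in the other place.
- cover: loose clear plastic cover, a five-sided box open below, 0.4 kg, 208 (x) x 162 (y) x 84 mm high, walls 4 mm, yellow lower edge; it stands on the deck around both trays with about 8 mm play each way, the same way round as the shaker. Origin: centre of its lower edge, z up.
- cover_handle (a point): centre of the top of the cover's black bar handle, 120 mm above the cover's lower edge; the bar is 70 mm long (the cover's x), 20 mm thick (its y), 36 mm high from the cover's top; axes as the cover's.
- mat: thin grey bench mat, fixed, 250 (x) x 200 (y) x 3 mm, where the cover is set down. Origin: centre of its underside on the bench, its top 3 mm higher.
- reagent: bystander: amber bottle 60 mm across, 130 mm high, standing. Origin: centre of its underside.
- beaker: bystander: white beaker 70 mm across, 85 mm high, standing. Origin: centre of its underside.
- spatula: bystander: metal spatula 180 mm long lying on the bench along its x. Origin: centre of its underside.
- jar_red1: sample jar with a red cap, standing loose on the bench, 0.08 to 0.17 kg: white body 44 mm across and 44 mm high, red cap 41 mm across and 18 mm high on top (62 mm in all). Origin: centre of its underside, z up the jar. May be absent.
- jar_red2: sample jar with a red cap, standing loose on the bench, 0.08 to 0.17 kg: white body 44 mm across and 44 mm high, red cap 41 mm across and 18 mm high on top (62 mm in all). Origin: centre of its underside, z up the jar. May be absent.
- jar_red3: sample jar with a red cap, standing loose on the bench, 0.08 to 0.17 kg: white body 44 mm across and 44 mm high, red cap 41 mm across and 18 mm high on top (62 mm in all). Origin: centre of its underside, z up the jar. May be absent.
- jar_blue1: sample jar with a blue cap, standing loose on the bench, 0.08 to 0.17 kg: white body 44 mm across and 44 mm high, blue cap 41 mm across and 18 mm high on top (62 mm in all). Origin: centre of its underside, z up the jar. May be absent.
- jar_blue2: sample jar with a blue cap, standing loose on the bench, 0.08 to 0.17 kg: white body 44 mm across and 44 mm high, blue cap 41 mm across and 18 mm high on top (62 mm in all). Origin: centre of its underside, z up the jar. May be absent.
- jar_blue3: sample jar with a blue cap, standing loose on the bench, 0.08 to 0.17 kg: white body 44 mm across and 44 mm high, blue cap 41 mm across and 18 mm high on top (62 mm in all). Origin: centre of its underside, z up the jar. May be absent.
Not all that is in view belongs to the job. Leave any black, turquoise or yellow look-alike of the jar_blue2 alone.

How it is judged:
By the outcome, as a careful person would: the job done as asked, in the order asked, and still so for the second after the job is handed in, with the robot touching nothing.
Of jar_red1, jar_red2, jar_red3, jar_blue1, jar_blue2, jar_blue3 only 4 to 6 are there at a start; the rules pass over those that are not, and their reading is None.
At some moment in a run one of jar_red1, jar_red2, jar_red3, jar_blue1, jar_blue2, jar_blue3 may be knocked a few centimetres aside while the robot is not near it.
It also fails if it takes over 210 s, if anything falls off the work surface, if the arm or the gripper's body presses on something with over 40 N, if the wrist force passes 120 N, or if a joint passes its speed limit or range.

## Robot

A 6-joint arm with a two-finger parallel gripper is mounted at the origin on the work surface. World frame = base frame: x ahead of the robot, y to its left, z up, the work surface at z = 0. Lengths are in m, angles in rad, forces in N, time in s.
With the tool pointing down it reaches from about 0.375 to 0.975 m from the base axis. Payload 3.8 kg.
Tool frame: the origin (TCP) lies where the fingers leave the gripper's body, on its centre line; the fingertips stand 73 mm ahead of it and the grasp point (between the pads) lies 54 mm ahead of it (nose_length is the distance from the TCP to the fingertips, in m); z points along the fingers, y is the line along which they close (so a half turn about z gives the same grasp; the last joint's range is limited). The gripper opens to 85 mm and grips with 20 to 120 N. Pads are 22 mm wide; open, the fingers measure 114 mm over their backs; the gripper's body (76 mm by 85 mm) begins 54 mm behind the grasp point. The pads swing forward as they close: fully open they stand 13 mm farther back than shut.
Start: joints at [1.136, 0.264, 1.604, -0, 1.274, -0.037], TCP at [0.261, 0.622, 0.304] pointing down, gripper open.
Joint ranges: [-2.63, 2.63], [-0.94, 2.18], [0.31, 2.57], [-1.31, 4.45], [0, 2.66], [-2.55, 2.55]. Speed limits (rad/s): [2.57, 2.57, 3.14, 3.14, 3.14, 3.14].

## Interface

Orientations are given as a rotation vector (axis times angle).
In Python, from workcell import read_state, read_camera, calibration, finish_job, look_for, cut_out, tip_of, nose_length gives the robot as it stands.
- The arm moves only by the tool step_arm, never from a script. Its argument "targets" is a list of rows, each a list of 3 entries, a list of its own where there are three numbers: the turn, a rotation vector about the tool's x, y, z in rad, then the shift along the tool's x, y, z in mm, then the finger opening in mm, from 0 to 85.4. In form: [[[ax, ay, az], [x, y, z], grip], ...]. A call has 1 to 5 rows; each row shifts and turns the commanded pose from where the row before left it, along the tool's axes as they then stand; what a row does not reach is not made up. A row lasts 1/12 s, in which the tool goes at most 41.7 mm and 7.16 degrees, less where a joint would pass 70% of its speed; a pose out of reach is approached as far as the arm can. A call with a gripper value outside its range is refused whole. The fingers move at their own pace and stop on an object; "grip_force" is the grip in N (left out, the last holds). Time passes only in rows, so rows that do not move let the fingers close. It gives the time, the measured TCP pose, the force, the opening and the grip force at its end, in the units of the state.
- read_state(): the state, without advancing time (a new reading comes with each control period).
- read_camera(name): name is "side" or "top" or "wrist"; returns the picture (400x640x3 uint8, red, green, blue); there is no depth.
- calibration(name): a dict with "camera_matrix" (3x3 intrinsics, pixels), "dist_coeffs" ([k1, k2, p1, p2, k3] as OpenCV has them; the pictures are not rectified), "R" (3x3) and "t" (3): a world point X has camera coordinates R X + t. Camera axes: x right, y down, z forward; pixel columns grow to the right and rows downward; lengths in m; the calibration is good to about 2 mm. A picture is of the moment at which its call begins: read the wrist's pose just before it. calibration takes no time and is no camera call; for the wrist camera it gives the pose at the moment of the call.
- finish_job(): hands the job in; it is judged then, once.
Trained networks look in the newest picture that a camera, given by its name, has taken for a name from the list of things; names that differ only in an ending like _2 or _b are one class to them, and where a whole thing is asked for, a point or a joint stands for the part that bears it (a point fixed in the world has none). Each returns a list of dicts, best first, with "score" (0 to 1); they miss things now and then, are a little off and sometimes report something else, mostly with a low value. They report only what shows in the picture. A call takes as long as a camera call. They do not tell look-alikes from the thing itself.
- look_for(camera, query): "extent" ([left, top, right, bottom] in pixels, round what is visible of it).
- cut_out(camera, query): "region" (400x640 bool, what is visible of it) and "extent" ([left, top, right, bottom] in pixels, round what is visible of it).
- tip_of(camera, query): "at" ([row, column] in pixels: a listed point, or the origin of a listed thing).
The state is a dict: "time": time; "q": joint angles; "joint_vel": joint speeds; "joint_torque": joint torques, N m; "tool_pos": TCP position; "tcp_rot": TCP orientation; "wrist_force": force on the tool from outside, world axes, zero at the start; "torque": the same for the moment, N m; "width": opening from 0.0 (shut) to 1.0 (fully open); "grip_force": force on a finger pad.
Only numpy, scipy, OpenCV 4.12 (cv2) and the standard library are available. Lean on these libraries where they do the work, as an engineer would, in place of code of your own. Each camera call takes 0.05 s, during which the arm holds its last target. There are 200 camera calls.

## Working session

There is one attempt and no reset: what is moved stays moved. The work goes in short steps, Python scripts to look and compute and a tool call to move; the robot and the scene stay as the last step left them, time stands still between calls to the robot, and variables do not carry over. Pictures are saved under pics/ and viewed, at most 14 in all, crops included, and the job is handed in when it is done.

Besides the shell and the picture viewer there is one more tool, called after ">>>" as a command line: name --argument value ..., lists and objects as JSON in quotes. step_arm: Moves the arm, as the interface text tells. Its arguments: {"type":"object","properties":{"targets":{"type":"array","items":{"type":"array"}},"grip_force":{"type":"number"}},"required":["targets"]}

```bash
ls && mkdir -p pics && cat > h.py <<'E'
import numpy as np, cv2
from scipy.spatial.transform import Rotation as Ro
from workcell import *
def save(cam,name):
    im=read_camera(cam); cv2.imwrite('pics/'+name+'.png',im[:,:,::-1]); return im
def ray(cam,uv,c=None):
    c=c or calibration(cam); K=np.array(c['camera_matrix']);D=np.array(c['dist_coeffs']);R=np.array(c['R']);t=np.array(c['t'])
    p=cv2.undistortPoints(np.array(uv,float).reshape(-1,1,2),K,D).reshape(-1,2)
    d=np.c_[p,np.ones(len(p))]@R; return -R.T@t,d
def onz(cam,uv,z,c=None):
    o,d=ray(cam,uv,c); return o+d*((np.asarray(z)-o[2])/d[:,2])[:,None]
def proj(cam,X,c=None):
    c=c or calibration(cam); R=np.array(c['R'])
    return cv2.projectPoints(np.array(X,float).reshape(-1,3),cv2.Rodrigues(R)[0],np.array(c['t'],float),np.array(c['camera_matrix']),np.array(c['dist_coeffs']))[0].reshape(-1,2)
E
python3 - <<'E'
from h import *
s=read_state();print({k:np.round(v,3).tolist() for k,v in s.items()}, nose_length if not callable(nose_length) else nose_length())
a=save('top','t0');b=save('side','s0')
for c in('top','side'):
    k=calibration(c);print(c,np.round(-np.array(k['R']).T@k['t'],3))
    for q in ['shaker','dial_top','tray_red','tray_blue','cover','cover_handle','mat','jar_red1','jar_blue1','reagent','beaker','spatula']:
        if c=='side' and q in('mat','spatula'):continue
        print(c,q,[(np.round(r['at']).tolist(),round(r['score'],2)) for r in tip_of(c,q)])
E
```

```text
pics
{'time': 0.0, 'q': [1.136, 0.265, 1.605, -0.0, 1.274, -0.037], 'joint_vel': [0.001, -0.001, -0.001, 0.001, 0.001, -0.0], 'joint_torque': [0.002, -51.511, -36.732, 0.0, 0.013, 0.0], 'tool_pos': [0.261, 0.622, 0.303], 'tcp_rot': [-0.621, -3.079, 0.003], 'wrist_force': [0.092, -0.362, 0.35], 'torque': [0.033, -0.01, 0.0], 'grip_force': 0.0, 'width': 0.999} 0.0726
top [ 0.425 -0.009  1.101]
top shaker []
top dial_top [([203.0, 278.0], 0.48)]
top tray_red [([201.0, 280.0], 0.67), ([204.0, 341.0], 0.51), ([289.0, 398.0], 0.19)]
top tray_blue []
top cover [([202.0, 338.0], 0.7)]
top cover_handle [([141.0, 282.0], 0.65), ([198.0, 345.0], 0.56)]
top mat [([267.0, 192.0], 0.7), ([288.0, 400.0], 0.24)]
top jar_red1 [([279.0, 449.0], 0.86), ([242.0, 448.0], 0.68), ([245.0, 401.0], 0.62)]
top jar_blue1 [([264.0, 376.0], 0.78), ([204.0, 443.0], 0.73), ([279.0, 351.0], 0.56), ([153.0, 442.0], 0.53), ([139.0, 371.0], 0.5)]
top reagent [([152.0, 406.0], 0.8)]
top beaker [([141.0, 281.0], 0.85)]
top spatula [([166.0, 211.0], 0.75)]
side [-0.026 -0.828  0.694]
side shaker [([247.0, 340.0], 0.67), ([209.0, 352.0], 0.58), ([304.0, 420.0], 0.44), ([207.0, 224.0], 0.43)]
side dial_top [([203.0, 306.0], 0.62), ([205.0, 352.0], 0.25)]
side tray_red []
side tray_blue [([300.0, 349.0], 0.64), ([263.0, 425.0], 0.22)]
side cover [([240.0, 337.0], 0.96)]
side cover_handle [([203.0, 341.0], 0.93), ([204.0, 303.0], 0.21)]
side jar_red1 [([297.0, 347.0], 0.9), ([327.0, 388.0], 0.78), ([346.0, 348.0], 0.63)]
side jar_blue1 [([290.0, 316.0], 0.96), ([280.0, 457.0], 0.93), ([314.0, 307.0], 0.85), ([303.0, 421.0], 0.8), ([279.0, 372.0], 0.67), ([239.0, 411.0], 0.67), ([281.0, 282.0], 0.66)]
side reagent [([262.0, 423.0], 0.8), ([200.0, 342.0], 0.74)]
side beaker [([205.0, 353.0], 0.85)]
```

View pics/t0.png

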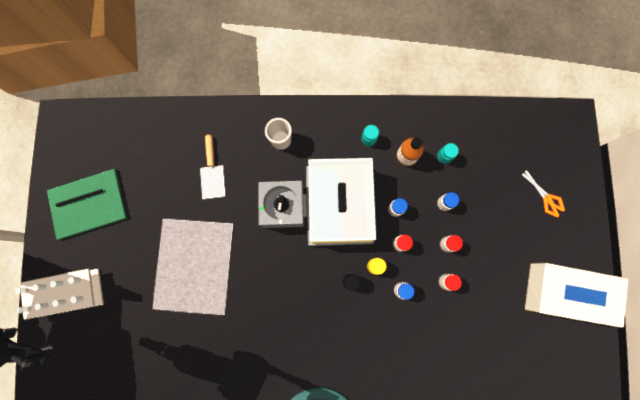

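View pics/s0.png

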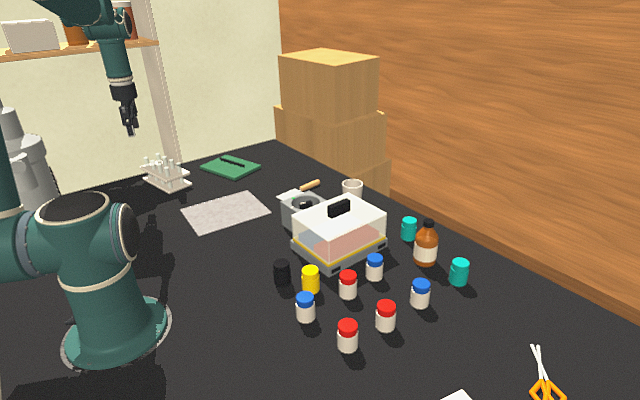

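```bash
cat >> h.py <<'E'
def capmodel(cam,x,y,z0=.044,c=None,r=.0205):
    a=np.linspace(0,2*np.pi,40,endpoint=False)
    P=np.concatenate([np.c_[x+r*np.cos(a),y+r*np.sin(a),np.full(40,z0+dz)] for dz in(0,.018)])
    h=cv2.convexHull(proj(cam,P,c).astype(np.float32)); m=cv2.moments(h); return np.array([m['m10']/m['m00'],m['m01']/m['m00']]),m['m00']
def caps(cam,im,z0=.044,c=None,amin=60):
    c=c or calibration(cam)
    hsv=cv2.cvtColor(im,cv2.COLOR_RGB2HSV);out=[]
    H,S,V=hsv[...,0],hsv[...,1],hsv[...,2]
    for col,m in(('red',((H<6)|(H>174))&(S>190)&(V>90)),('blue',(H>104)&(H<125)&(S>170)&(V>70))):
        n,l,st,ce=cv2.connectedComponentsWithStats(m.astype(np.uint8))
        for i in range(1,n):
            if st[i,4]<amin: continue
            p=onz(cam,[ce[i]],z0+.012,c)[0,:2]
            for _ in range(4):
                q,A=capmodel(cam,*p,z0,c); p=p+(onz(cam,[ce[i]],z0+.012,c)-onz(cam,[q],z0+.012,c))[0,:2]
            out.append((col,np.round(p,4).tolist(),np.round(ce[i]).astype(int).tolist(),round(st[i,4]/A,2)))
    return out
E
python3 - <<'E'
from h import *
for c in('top','side'):
    im=cv2.imread(f"pics/{c[0]}0.png")[:,:,::-1].copy()
    print(c);[print(*r) for r in caps(c,im)]
    if c=='top':
        cv2.imwrite('pics/t0c.png',cv2.resize(im[150:310,250:470],None,fx=3.6,fy=3.6,interpolation=cv2.INTER_CUBIC)[:,:,::-1])
t=tip_of('top','cover_handle')
# triangulate the handle top
o1,d1=ray('top',[[342,198]]);o2,d2=ray('side',[[339,207]])
print(onz('top',[[342,198]],.15))
im=read_camera('top');hh=cut_out('top','cover_handle');
for r in hh: print(r['score'],r['extent'])
cc=cut_out('top','cover')
for r in cc:
  print(r['score'],r['extent'],cv2.minAreaRect(np.argwhere(r['region'])[:,::-1].astype(np.float32)))
mm=cut_out('top','mat')
for r in mm:
  b=cv2.boxPoints(cv2.minAreaRect(np.argwhere(r['region'])[:,::-1].astype(np.float32)));w=onz('top',b,.003);print('mat',r['score'],np.round(w[:,:2],3).tolist(),w.mean(0))
k=calibration('wrist');s=read_state();print('wristcam in tool',Ro.from_rotvec(s['tcp_rot']).inv().apply(-np.array(k['R']).T@k['t']-s['tool_pos']),Ro.from_rotvec(s['tcp_rot']).inv().apply(np.array(k['R'])[2]),k['camera_matrix'])
E
```

```text
top
red [0.4865, -0.2306] [405, 242] 0.9
red [0.4841, -0.3637] [455, 243] 0.89
red [0.3798, -0.3558] [454, 283] 0.89
blue [0.6005, -0.3607] [451, 199] 0.87
blue [0.585, -0.2202] [400, 205] 0.85
blue [0.3593, -0.2303] [406, 291] 0.87
blue [0.3382, -0.7191] [585, 295] 1.97
side
red [0.4869, -0.2267] [348, 276] 0.9
red [0.4843, -0.3597] [386, 307] 0.88
red [0.381, -0.3518] [347, 327] 0.88
blue [0.5849, -0.2169] [375, 259] 0.86
blue [0.5998, -0.3573] [421, 285] 0.85
blue [0.3596, -0.2279] [305, 299] 0.82
[[ 0.5887964  -0.06051343  0.15      ]]
0.55 [311.3, 155.6, 376.7, 242.7]
0.74 [306.7, 158.4, 371.7, 243.9] ((341.2802429199219, 200.04818725585938), (85.97020721435547, 64.03116607666016), 88.12212371826172)
0.67 [394.5, 284.0, 413.7, 299.6] ((403.5, 290.5), (15.0, 19.0), 90.0)
mat 0.56 [[0.309, 0.452], [0.564, 0.44], [0.544, 0.235], [0.293, 0.252]] [0.42763719 0.34479645 0.003     ]
wristcam in tool [ 7.34369560e-02  8.96028491e-05 -7.02151291e-02] [-2.85336053e-01 -1.01860236e-04  9.58427528e-01] [[358.8414296    0.         317.82368662]
 [  0.         358.8414296  201.26565493]
 [  0.           0.           1.        ]]
```

View pics/t0c.png

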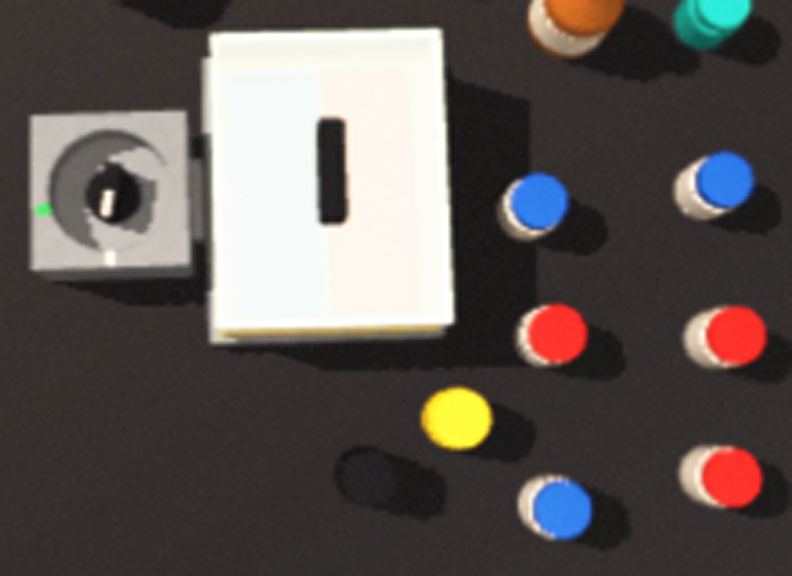

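```bash
cat >> h.py <<'E'
def pose():
    s=read_state();R=Ro.from_rotvec(s['tcp_rot']).as_matrix();return np.array(s['tool_pos']),R
def go(x,y,z,yaw=None):
    "needed turn about tool z (deg), then shift (mm) in the turned tool axes for tool y at azimuth yaw+90"
    p,R=pose(); a=np.arctan2(R[1,1],R[0,1]); az=a if yaw is None else np.radians(yaw+90)
    w=(az-a+np.pi)%(2*np.pi)-np.pi; R2=R@Ro.from_rotvec([0,0,-w]).as_matrix()
    print('tool yaw %.2f tilt %.2f'%(np.degrees(a)-90,np.degrees(np.arccos(-R[2,2]))),'turn z rad %.4f'%-w,'shift mm',np.round(R2.T@(np.array([x,y,z])-p)*1e3,1),'at',np.round(p,4))
E
python3 - <<'E'
from h import *
f=lambda P:np.array([[250+u/3.6,150+v/3.6] for u,v in P])-.36
w=onz('top',f([(30,115),(187,110),(192,266),(32,270)]),.085)[:,:2];print('pod',np.round(w,3).tolist(),w.mean(0))
h=onz('top',f([(333,119),(334,224)]),.15)[:,:2];print('handle',h,h.mean(0),np.degrees(np.arctan2(*(h[0]-h[1])[::-1])))
c=onz('top',f([(210,33),(441,30),(453,322),(215,330)]),.114)[:,:2];print('covertop',np.round(c,3).tolist(),c.mean(0))
# side view handle
r=tip_of('side','cover_handle')[0]['at'] if read_camera('side') is not None else 0
o1,d1=ray('side',[r[::-1]]);print('side handle',onz('side',[r[::-1]],.15))
go(.589,-.06,.303,-2)
E
```

```text
pod [[0.644, 0.154], [0.648, 0.041], [0.534, 0.037], [0.532, 0.151]] [0.58940141 0.09567846]
handle [[ 0.62665294 -0.06132909]
 [ 0.55489167 -0.06110478]] [ 0.59077231 -0.06121694] -0.1790988547063851
covertop [[0.697, 0.023], [0.699, -0.141], [0.491, -0.144], [0.487, 0.02]] [ 0.5933793  -0.06065731]
side handle [[ 0.59415809 -0.05559665  0.15      ]]
tool yaw -22.79 tilt 0.00 turn z rad -0.3629 shift mm [-351.1 -670.4    0.9] at [0.2615 0.6223 0.3039]
```

>>> step_arm --targets '[[[0, 0, -0.105], [0, 0, 0], 85], [[0, 0, -0.105], [0, 0, 0], 85], [[0, 0, -0.105], [0, 0, 0], 85], [[0, 0, -0.104], [0, 0, 0], 85]]'

```text
time: 1.88
tool_pos: [0.2615, 0.6223, 0.3039]
tcp_rot: [-0.041, 3.141, -0.0]
wrist_force: [0.9, -0.7, -0.1]
width: 0.996
grip_force: 0.0
```

>>> step_arm --targets '[[[0, 0, 0], [-15.8, -34.5, 0], 85], [[0, 0, 0], [-15.8, -34.5, 0], 85], [[0, 0, 0], [-15.8, -34.5, 0], 85], [[0, 0, 0], [-15.8, -34.5, 0], 85], [[0, 0, 0], [-15.8, -34.5, 0], 85]]'

```text
time: 2.3
tool_pos: [0.3445, 0.45, 0.3039]
tcp_rot: [-0.034, 3.141, 0.0]
wrist_force: [1.8, 0.4, -0.6]
width: 0.993
grip_force: 0.0
```

>>> step_arm --targets '[[[0, 0, 0], [-15.8, -34.5, 0], 85], [[0, 0, 0], [-15.8, -34.5, 0], 85], [[0, 0, 0], [-15.8, -34.5, 0], 85], [[0, 0, 0], [-15.8, -34.5, 0], 85], [[0, 0, 0], [-15.8, -34.5, 0], 85]]'

```text
time: 2.72
tool_pos: [0.4272, 0.279, 0.3042]
tcp_rot: [-0.034, 3.141, 0.001]
wrist_force: [0.4, 0.2, 1.1]
width: 0.995
grip_force: 0.0
```

>>> step_arm --targets '[[[0, 0, 0], [-15.8, -34.5, 0], 85], [[0, 0, 0], [-15.8, -34.5, 0], 85], [[0, 0, 0], [-15.8, -34.5, 0], 85], [[0, 0, 0], [-15.8, -34.5, 0], 85], [[0, 0, 0], [-15.8, -34.5, 0], 85]]'

```text
time: 3.13
tool_pos: [0.5099, 0.1081, 0.3043]
tcp_rot: [-0.033, 3.14, 0.0]
wrist_force: [0.6, 0.2, -0.1]
width: 0.998
grip_force: 0.0
```

>>> step_arm --targets '[[[0, 0, 0], [-15.8, -34.5, 0], 85], [[0, 0, 0], [-15.8, -34.5, 0], 85], [[0, 0, 0], [-15.8, -34.5, 0], 85], [[0, 0, 0], [-15.8, -34.5, 0], 85], [[0, 0, 0], [-15.8, -34.5, 0], 85]]'

```text
time: 3.55
tool_pos: [0.5926, -0.0628, 0.3041]
tcp_rot: [-0.033, 3.141, 0.0]
wrist_force: [0.4, 0.3, -0.1]
width: 0.995
grip_force: 0.0
```

```bash
python3 - <<'E'
from h import *
c=calibration('wrist');im=save('wrist','w1')
go(.591,-.059,.303,1.2)
print([ (r['score'],r['at'],onz('wrist',[r['at'][::-1]],.15,c).round(4)) for r in tip_of('wrist','cover_handle')])
for r in cut_out('wrist','cover_handle'): print(r['score'],r['extent'])
E
```

```text
tool yaw 1.04 tilt 0.38 turn z rad -0.0027 shift mm [4.1 9.7 1.1] at [ 0.5952 -0.0687  0.3041]
[(0.58, [210.6, 324.3], array([[ 0.5925, -0.0581,  0.15  ]]))]
0.74 [1.0, 20.9, 36.4, 74.3]
0.55 [204.7, 44.9, 439.7, 314.1]
```

View pics/w1.png

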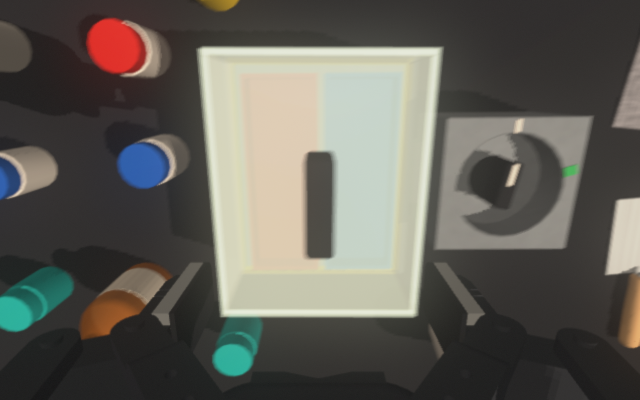

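>>> step_arm --targets '[[[0, 0, 0], [3, 10.5, 0], 60], [[0, 0, 0], [0, 0, 28], 60], [[0, 0, 0], [0, 0, 28], 60], [[0, 0, 0], [0, 0, 28], 60], [[0, 0, 0], [0, 0, 27], 60]]'

```text
time: 4.12
tool_pos: [0.5878, -0.0477, 0.1921]
tcp_rot: [-0.037, 3.141, 0.001]
wrist_force: [-0.2, -0.1, -0.2]
width: 0.701
grip_force: 0.0
```

>>> step_arm --targets '[[[0, 0, 0], [0, 0, 0], 60], [[0, 0, 0], [0, 0, 0], 40], [[0, 0, 0], [0, 0, 0], 10], [[0, 0, 0], [0, 0, 0], 10], [[0, 0, 0], [0, 0, 0], 10]]' --grip_force 70

```text
time: 4.53
tool_pos: [0.5905, -0.0504, 0.196]
tcp_rot: [-0.034, 3.136, -0.001]
wrist_force: [1.1, -0.6, 7.6]
width: 0.221
grip_force: 70.8
```

>>> step_arm --targets '[[[0, 0, 0], [0, 0, 0], 10], [[0, 0, 0], [0, 0, 0], 10], [[0, 0, 0], [0, 0, 0], 10], [[0, 0, 0], [0, 0, 0], 10], [[0, 0, 0], [0, 0, 0], 10]]'

```text
time: 4.95
tool_pos: [0.5905, -0.0504, 0.196]
tcp_rot: [-0.033, 3.137, -0.0]
wrist_force: [-0.3, 0.3, 7.0]
width: 0.22
grip_force: 70.6
```

```bash
python3 - <<'E'
from h import *
go(.428,.345,.305,0)
s=read_state();print(s['tool_pos'],s['wrist_force'],s['width']*85.4,s['grip_force'],s['torque'])
E
```

```text
tool yaw 1.21 tilt 0.28 turn z rad 0.0211 shift mm [ 162.   395.4 -109.8] at [ 0.5905 -0.0504  0.196 ]
[ 0.59050015 -0.05041649  0.19598664] [-0.29945022  0.29212104  6.95318027] 18.76736804374689 70.60115218162537 [-0.02165548  0.25796978  0.11842764]
```

>>> step_arm --targets '[[[0, 0, 0], [0, 0, -10], 10], [[0, 0, 0], [0, 0, -25], 10], [[0, 0, 0], [0, 0, -28], 10], [[0, 0, 0], [0, 0, -28], 10], [[0, 0, 0], [0, 0, -25], 10]]'

```text
time: 5.37
tool_pos: [0.5884, -0.0503, 0.3106]
tcp_rot: [0.033, -3.141, -0.001]
wrist_force: [0.9, 0.4, -3.9]
width: 0.224
grip_force: 69.1
```

>>> step_arm --targets '[[[0, 0, 0], [0, 0, 0], 10], [[0, 0, 0], [8, 20, 0], 10], [[0, 0, 0], [11, 27, 0], 10], [[0, 0, 0], [11, 27, 0], 10], [[0, 0, 0], [11, 27, 0], 10]]'

```text
time: 5.78
tool_pos: [0.5442, 0.0504, 0.3071]
tcp_rot: [0.031, -3.139, -0.001]
wrist_force: [0.1, 1.5, -3.3]
width: 0.215
grip_force: 69.3
```

>>> step_arm --targets '[[[0, 0, 0.01], [11, 27, 0], 10], [[0, 0, 0.01], [11, 27, 0], 10], [[0, 0, 0.01], [11, 27, 0], 10], [[0, 0, 0.01], [11, 27, 0], 10], [[0, 0, 0.01], [11, 27, 0], 10]]'

```text
time: 6.2
tool_pos: [0.4888, 0.1856, 0.3072]
tcp_rot: [-0.047, -3.139, 0.001]
wrist_force: [0.2, 0.4, -3.1]
width: 0.22
grip_force: 69.3
```

>>> step_arm --targets '[[[0, 0, 0], [11, 27, 0], 10], [[0, 0, 0], [11, 27, 0], 10], [[0, 0, 0], [11, 27, 0], 10], [[0, 0, 0], [11, 27, 0], 10], [[0, 0, 0], [11, 25, 0], 10]]'

```text
time: 6.62
tool_pos: [0.4378, 0.3202, 0.3072]
tcp_rot: [-0.045, -3.139, 0.001]
wrist_force: [-0.0, 1.2, -3.5]
width: 0.223
grip_force: 69.3
```

>>> step_arm --targets '[[[0, 0, 0], [0, 0, 0], 10], [[0, 0, 0], [0, 0, 0], 10], [[0, 0, 0], [0, 0, 0], 10], [[0, 0, 0], [0, 0, 0], 10]]'

```text
time: 6.95
tool_pos: [0.4393, 0.3182, 0.308]
tcp_rot: [-0.046, -3.14, 0.002]
wrist_force: [0.0, 0.0, -4.1]
width: 0.219
grip_force: 69.8
```

```bash
python3 - <<'E'
from h import *
go(.428,.345,.169,-2)
im=save('top','t1'); c=calibration('top')
cv2.imwrite('pics/t1c.png',cv2.resize(im[140:320,140:470],None,fx=2.4,fy=2.4,interpolation=cv2.INTER_CUBIC)[:,:,::-1])
for q in('tray_red','tray_blue','mat'):
  for r in cut_out('top',q)[:2]:
    (u,v)=np.argwhere(r['region'])[:,::-1].mean(0);print(q,round(r['score'],2),r['extent'],onz('top',[[u,v]],.045).round(4))
  if q!='mat': print([(round(r['score'],2),onz('top',[r['at'][::-1]],.03).round(4)) for r in tip_of('top',q)[:2]])
[print(*r) for r in caps('top',im)]
E
```

```text
tool yaw -1.69 tilt 0.09 turn z rad 0.0054 shift mm [ 12.1  26.5 139. ] at [0.4393 0.3182 0.308 ]
tray_red 0.65 [337.1, 169.4, 364.0, 238.8] [[ 0.5939 -0.0945  0.045 ]]
tray_red 0.22 [435.8, 189.6, 459.5, 211.9] [[ 0.5977 -0.3533  0.045 ]]
[(0.58, array([[ 0.5947, -0.0892,  0.03  ]]))]
tray_blue 0.61 [313.0, 167.0, 340.8, 239.7] [[ 0.5915 -0.0235  0.045 ]]
[(0.79, array([[ 0.5931, -0.024 ,  0.03  ]]))]
mat 0.77 [155.0, 222.9, 232.8, 315.1] [[0.4014 0.2687 0.045 ]]
red [0.5915, -0.0939] [353, 203] 8.21
red [0.4864, -0.2305] [405, 242] 0.9
red [0.4839, -0.3635] [455, 243] 0.89
red [0.3798, -0.3558] [454, 283] 0.89
blue [0.5898, -0.0228] [326, 204] 8.09
blue [0.6006, -0.3605] [451, 199] 0.86
blue [0.5849, -0.2202] [400, 205] 0.84
blue [0.3593, -0.2303] [406, 291] 0.87
blue [0.3384, -0.7191] [585, 295] 1.98
```

View pics/t1c.png

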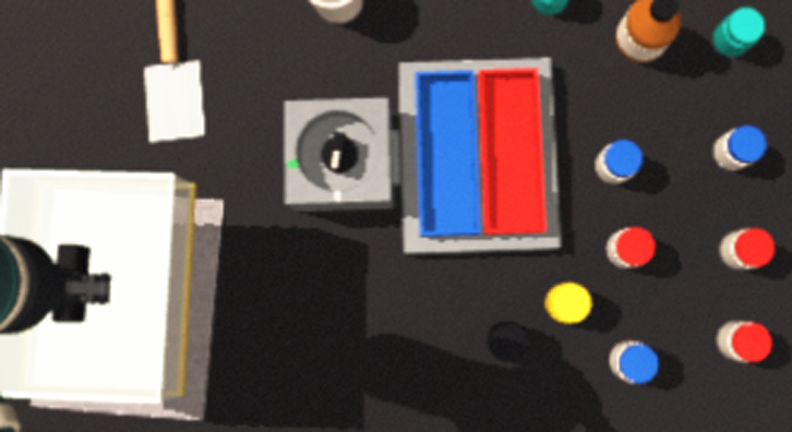

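>>> step_arm --targets '[[[0, 0, 0], [6, 13, 0], 10], [[0, 0, 0], [6, 13.5, 0], 10], [[0, 0, 0], [0, 0, 25], 10], [[0, 0, 0], [0, 0, 28], 10], [[0, 0, 0], [0, 0, 28], 10]]'

```text
time: 7.67
tool_pos: [0.4288, 0.3465, 0.2283]
tcp_rot: [0.045, 3.139, 0.003]
wrist_force: [0.1, -0.7, -4.8]
width: 0.215
grip_force: 69.9
```

>>> step_arm --targets '[[[0, 0, 0], [0, 0, 25], 10], [[0, 0, 0], [0, 0, 15], 10], [[0, 0, 0], [0, 0, 10], 10], [[0, 0, 0], [0, 0, 3], 10], [[0, 0, 0], [0, 0, 0], 10]]'

```text
time: 8.08
tool_pos: [0.4281, 0.3457, 0.1744]
tcp_rot: [-0.046, -3.14, 0.001]
wrist_force: [0.1, 0.1, -4.1]
width: 0.217
grip_force: 69.7
```

>>> step_arm --targets '[[[0, 0, 0], [0, 0, 2], 10], [[0, 0, 0], [0, 0, 2], 10], [[0, 0, 0], [0, 0, 0], 10], [[0, 0, 0], [0, 0, 0], 10], [[0, 0, 0], [0, 0, 0], 10]]'

```text
time: 8.5
tool_pos: [0.4285, 0.3462, 0.1716]
tcp_rot: [0.045, 3.14, 0.001]
wrist_force: [0.5, 0.5, -3.2]
width: 0.218
grip_force: 69.9
```

>>> step_arm --targets '[[[0, 0, 0], [0, 0, 2], 10], [[0, 0, 0], [0, 0, 2], 10], [[0, 0, 0], [0, 0, 0], 10]]'

```text
time: 8.75
tool_pos: [0.4286, 0.3464, 0.169]
tcp_rot: [0.045, 3.14, 0.001]
wrist_force: [-3.8, -3.2, 7.5]
width: 0.222
grip_force: 71.4
```

>>> step_arm --targets '[[[0, 0, 0], [0, 0, 0], 60], [[0, 0, 0], [0, 0, 0], 60], [[0, 0, 0], [0, 0, 0], 60], [[0, 0, 0], [0, 0, 0], 60], [[0, 0, 0], [0, 0, 0], 60]]'

```text
time: 9.17
tool_pos: [0.4282, 0.346, 0.1668]
tcp_rot: [0.045, 3.141, 0.0]
wrist_force: [-0.1, 0.6, 0.4]
width: 0.708
grip_force: 0.0
```

>>> step_arm --targets '[[[0, 0, 0], [0, 0, -25], 60], [[0, 0, 0], [0, 0, -30], 60], [[0, 0, 0], [0, 0, -30], 60], [[0, 0, 0], [0, 0, -30], 60], [[0, 0, 0], [0, 0, 0], 85]]'

```text
time: 9.58
tool_pos: [0.431, 0.348, 0.2893]
tcp_rot: [0.045, 3.132, 0.011]
wrist_force: [0.7, 1.3, 0.8]
width: 0.826
grip_force: 0.0
```

```bash
python3 - <<'E'
from h import *
go(.487,-.229,.25,0)
im=save('top','t2');im2=save('side','s2')
[print(*r) for r in caps('top',im)]; [print(*r) for r in caps('side',im2)]
E
```

```text
tool yaw -1.65 tilt 0.69 turn z rad -0.0288 shift mm [ -55.7 -577.3   35.7] at [0.431  0.348  0.2893]
red [0.5917, -0.0938] [353, 203] 8.2
red [0.4864, -0.2308] [405, 242] 0.89
red [0.484, -0.3636] [455, 243] 0.88
red [0.3798, -0.3558] [454, 283] 0.89
blue [0.5898, -0.0228] [326, 204] 8.07
blue [0.6005, -0.3605] [451, 199] 0.86
blue [0.5848, -0.2203] [400, 205] 0.84
blue [0.3593, -0.2303] [406, 291] 0.87
blue [0.3382, -0.7193] [585, 295] 1.97
red [0.5787, -0.1088] [346, 241] 6.86
red [0.4869, -0.2267] [348, 276] 0.89
red [0.4844, -0.3597] [386, 307] 0.88
red [0.3812, -0.3519] [347, 327] 0.87
blue [0.5783, -0.0288] [328, 229] 5.25
blue [0.5846, -0.2168] [374, 259] 0.85
blue [0.5998, -0.3571] [421, 285] 0.86
blue [0.3596, -0.2278] [305, 299] 0.81
```

>>> step_arm --targets '[[[0, 0, -0.029], [0, 0, 0], 72], [[0, 0, 0], [-3.9, -38.3, 0], 72], [[0, 0, 0], [-3.9, -38.3, 0], 72], [[0, 0, 0], [-3.9, -38.3, 0], 72], [[0, 0, 0], [-3.9, -38.3, 0], 72]]'

```text
time: 10.1
tool_pos: [0.4425, 0.1911, 0.2795]
tcp_rot: [0.003, -3.138, 0.002]
wrist_force: [0.6, -0.1, -0.5]
width: 0.84
grip_force: 0.0
```

>>> step_arm --targets '[[[0, 0, 0], [-3.9, -38.3, 0], 72], [[0, 0, 0], [-3.9, -38.3, 0], 72], [[0, 0, 0], [-3.9, -38.3, 0], 72], [[0, 0, 0], [-3.9, -38.3, 0], 72], [[0, 0, 0], [-3.9, -38.3, 0], 72]]'

```text
time: 10.52
tool_pos: [0.462, -0.0005, 0.2798]
tcp_rot: [0.001, -3.138, -0.0]
wrist_force: [1.2, -0.6, -0.2]
width: 0.844
grip_force: 0.0
```

>>> step_arm --targets '[[[0, 0, 0], [-3.9, -38.3, 0], 72], [[0, 0, 0], [-3.9, -38.3, 0], 72], [[0, 0, 0], [-3.9, -38.3, 0], 72], [[0, 0, 0], [-3.9, -38.3, 0], 72], [[0, 0, 0], [-3.9, -38.3, 0], 72]]'

```text
time: 10.93
tool_pos: [0.4816, -0.1918, 0.2797]
tcp_rot: [-0.0, -3.138, -0.002]
wrist_force: [1.0, 1.3, 0.8]
width: 0.844
grip_force: 0.0
```

>>> step_arm --targets '[[[0, 0, 0], [0, 0, 30], 72], [[0, 0, 0], [0, 0, 30], 72], [[0, 0, 0], [0, 0, 0], 72], [[0, 0, 0], [0, 0, 0], 72], [[0, 0, 0], [0, 0, 0], 72]]'

```text
time: 11.35
tool_pos: [0.4827, -0.1898, 0.2217]
tcp_rot: [0.001, -3.14, -0.001]
wrist_force: [0.6, -0.1, 0.1]
width: 0.843
grip_force: 0.0
```

```bash
python3 - <<'E'
from h import *
go(.4867,-.2288,.093,0)
c=calibration('wrist');im=save('wrist','w2')
[print(*r) for r in caps('wrist',im,c=c,amin=300)]
E
```

```text
tool yaw 0.04 tilt 0.07 turn z rad 0.0007 shift mm [ -4.2 -39.  128.7] at [ 0.4827 -0.1898  0.2217]
red [0.3942, -0.3627] [37, 67] 0.08
```

>>> step_arm --targets '[[[0, 0, 0], [-4, -38.9, 0], 72], [[0, 0, 0], [0, 0, 15], 72], [[0, 0, 0], [0, 0, 35], 72], [[0, 0, 0], [0, 0, 40], 72], [[0, 0, 0], [0, 0, 38], 72]]'

```text
time: 11.82
tool_pos: [0.4894, -0.23, 0.0958]
tcp_rot: [-0.002, 3.135, -0.005]
wrist_force: [-0.1, 0.1, 0.2]
width: 0.847
grip_force: 0.0
```

>>> step_arm --targets '[[[0, 0, 0], [0, 0, 0], 72], [[0, 0, 0], [0, 0, 0], 50], [[0, 0, 0], [0, 0, 0], 30], [[0, 0, 0], [0, 0, 0], 30], [[0, 0, 0], [0, 0, 0], 30]]' --grip_force 40

```text
time: 12.23
tool_pos: [0.4895, -0.2302, 0.0975]
tcp_rot: [-0.001, 3.135, -0.005]
wrist_force: [0.8, -0.4, 5.4]
width: 0.497
grip_force: 41.2
```

>>> step_arm --targets '[[[0, 0, 0], [0, 0, 0], 30], [[0, 0, 0], [0, 0, -10], 30], [[0, 0, 0], [0, 0, -35], 30], [[0, 0, 0], [0, 0, -40], 30], [[0, 0, 0], [0, 0, -40], 30]]'

```text
time: 12.65
tool_pos: [0.4858, -0.2286, 0.2204]
tcp_rot: [0.0, -3.14, -0.001]
wrist_force: [0.8, -1.2, -1.9]
width: 0.498
grip_force: 41.2
```

```bash
python3 - <<'E'
from h import *
go(.6506,-.0928,.128,0)
c=calibration('wrist');im=save('wrist','w2');s=read_state();print(s['width']*85.4,s['grip_force'],s['wrist_force'])
E
```

```text
tool yaw 0.01 tilt 0.11 turn z rad 0.0002 shift mm [-165.   135.8   92.2] at [ 0.4858 -0.2286  0.2204]
42.121466026470976 41.28948926925659 [ 3.04646955 -1.32896756  4.95586488]
```

View pics/w2.png

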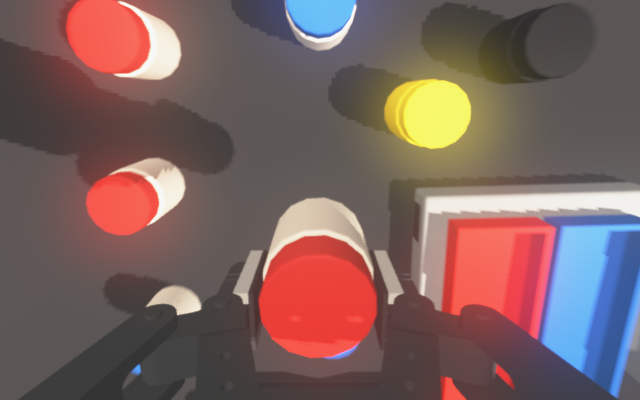

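>>> step_arm --targets '[[[0, 0, 0], [-27.5, 22.6, 0], 30], [[0, 0, 0], [-27.5, 22.6, 0], 30], [[0, 0, 0], [-27.5, 22.6, 0], 30], [[0, 0, 0], [-27.5, 22.6, 0], 30], [[0, 0, 0], [-27.5, 22.6, 0], 30]]'

```text
time: 13.12
tool_pos: [0.6253, -0.1151, 0.2201]
tcp_rot: [0.0, 3.14, -0.001]
wrist_force: [0.3, -0.4, -1.3]
width: 0.497
grip_force: 41.3
```

>>> step_arm --targets '[[[0, 0, 0], [-27.5, 22.6, 0], 30], [[0, 0, 0], [0, 0, 0], 30], [[0, 0, 0], [0, 0, 0], 30], [[0, 0, 0], [0, 0, 30], 30], [[0, 0, 0], [0, 0, 30], 30]]'

```text
time: 13.53
tool_pos: [0.6533, -0.0945, 0.1619]
tcp_rot: [-0.0, 3.135, -0.003]
wrist_force: [1.0, 0.9, -0.9]
width: 0.499
grip_force: 41.3
```

>>> step_arm --targets '[[[0, 0, 0], [0, 0, 15], 30], [[0, 0, 0], [0, 0, 6], 30], [[0, 0, 0], [0, 0, 0], 30], [[0, 0, 0], [0, 0, 0], 30]]'

```text
time: 13.87
tool_pos: [0.6517, -0.0943, 0.1388]
tcp_rot: [0.001, 3.141, -0.0]
wrist_force: [-0.4, 0.2, -1.0]
width: 0.494
grip_force: 41.3
```

>>> step_arm --targets '[[[0, 0, 0], [0, 0, 2], 30], [[0, 0, 0], [0, 0, 0], 30], [[0, 0, 0], [0, 0, 0], 30]]'

```text
time: 14.12
tool_pos: [0.6527, -0.0938, 0.1375]
tcp_rot: [0.0, 3.139, -0.001]
wrist_force: [-0.6, 0.1, -1.4]
width: 0.499
grip_force: 41.3
```

>>> step_arm --targets '[[[0, 0, 0], [0, 0, 2], 30], [[0, 0, 0], [0, 0, 0], 30], [[0, 0, 0], [0, 0, 0], 30]]'

```text
time: 14.37
tool_pos: [0.6518, -0.0934, 0.134]
tcp_rot: [-0.0, 3.142, 0.0]
wrist_force: [0.1, 0.8, -1.5]
width: 0.499
grip_force: 41.3
```

>>> step_arm --targets '[[[0, 0, 0], [0, 0, 2], 30], [[0, 0, 0], [0, 0, 0], 30], [[0, 0, 0], [0, 0, 0], 30]]'

```text
time: 14.62
tool_pos: [0.6518, -0.0934, 0.1317]
tcp_rot: [0.0, -3.141, -0.0]
wrist_force: [-0.1, -0.2, -1.2]
width: 0.498
grip_force: 41.5
```

>>> step_arm --targets '[[[0, 0, 0], [0, 0, 2], 30], [[0, 0, 0], [0, 0, 0], 30], [[0, 0, 0], [0, 0, 0], 30]]'

```text
time: 14.87
tool_pos: [0.6519, -0.0934, 0.1316]
tcp_rot: [0.0, -3.141, -0.0]
wrist_force: [-4.9, 0.9, 7.9]
width: 0.502
grip_force: 42.2
```

>>> step_arm --targets '[[[0, 0, 0], [0, 0, 0], 56], [[0, 0, 0], [0, 0, 0], 56], [[0, 0, 0], [0, 0, 0], 56], [[0, 0, 0], [0, 0, -15], 56], [[0, 0, 0], [0, 0, -35], 56]]'

```text
time: 15.28
tool_pos: [0.6479, -0.0928, 0.1739]
tcp_rot: [0.0, -3.13, -0.003]
wrist_force: [0.5, 0.3, -0.1]
width: 0.659
grip_force: 0.0
```

>>> step_arm --targets '[[[0, 0, 0], [0, 0, -40], 56], [[0, 0, 0], [21, -33.5, 0], 56], [[0, 0, 0], [21, -33.5, 0], 72], [[0, 0, 0], [21, -33.5, 0], 72], [[0, 0, 0], [21, -33.5, 0], 72]]'

```text
time: 15.7
tool_pos: [0.5672, -0.2284, 0.2202]
tcp_rot: [-0.002, 3.141, -0.001]
wrist_force: [0.6, -0.6, -0.7]
width: 0.842
grip_force: 0.0
```

>>> step_arm --targets '[[[0, 0, 0], [21, -33.5, 0], 72], [[0, 0, 0], [21, -33.5, 0], 72], [[0, 0, 0], [21, -33.5, 0], 72], [[0, 0, 0], [21, -33.5, 0], 72], [[0, 0, 0], [0, 0, 0], 72]]'

```text
time: 16.12
tool_pos: [0.4803, -0.3669, 0.2199]
tcp_rot: [-0.008, -3.14, 0.005]
wrist_force: [0.2, 0.6, -0.6]
width: 0.843
grip_force: 0.0
```

>>> step_arm --targets '[[[0, 0, 0], [0, 0, 0], 72], [[0, 0, 0], [0, 0, 0], 72], [[0, 0, 0], [0, 0, 0], 72]]'

```text
time: 16.37
tool_pos: [0.4844, -0.3606, 0.2197]
tcp_rot: [0.002, -3.142, -0.001]
wrist_force: [-1.4, -0.0, -0.6]
width: 0.839
grip_force: 0.0
```

```bash
python3 - <<'E'
from h import *
go(.4842,-.3617,.095,0)
for c in('top','side'):
  im=save(c,c[0]+'3');print(c);[print(*r) for r in caps(c,im,amin=40)]
E
```

```text
tool yaw 0.06 tilt 0.04 turn z rad 0.0011 shift mm [  0.2  -1.2 124.7] at [ 0.4844 -0.3606  0.2197]
top
red [0.5881, -0.0941] [353, 204] 7.61
red [0.474, -0.3635] [455, 246] 0.37
red [0.3798, -0.3557] [453, 282] 0.88
blue [0.5899, -0.0228] [326, 204] 8.07
blue [0.6006, -0.3606] [451, 199] 0.86
blue [0.585, -0.2201] [400, 205] 0.83
blue [0.3594, -0.2304] [406, 291] 0.87
blue [0.3384, -0.719] [585, 295] 1.89
side
red [0.6849, -0.0472] [360, 220] 0.72
red [0.5508, -0.1098] [338, 245] 4.71
red [0.4843, -0.3598] [386, 307] 0.88
red [0.3811, -0.3521] [347, 327] 0.86
blue [0.5736, -0.0279] [326, 229] 5.01
blue [0.5771, -0.2215] [374, 261] 0.39
blue [0.5999, -0.3574] [421, 285] 0.85
blue [0.3601, -0.2287] [305, 299] 0.71
```

>>> step_arm --targets '[[[0, 0, 0], [0, -1, 20], 72], [[0, 0, 0], [0, 0, 40], 72], [[0, 0, 0], [0, 0, 40], 72], [[0, 0, 0], [0, 0, 25], 72], [[0, 0, 0], [0, 0, 0], 72]]'

```text
time: 16.88
tool_pos: [0.4807, -0.3581, 0.0882]
tcp_rot: [0.004, -3.132, -0.012]
wrist_force: [-1.1, 0.9, -0.9]
width: 0.841
grip_force: 0.0
```

>>> step_arm --targets '[[[0, 0, 0], [0, 0, 0], 50], [[0, 0, 0], [0, 0, 0], 30], [[0, 0, 0], [0, 0, 0], 30], [[0, 0, 0], [0, 0, 0], 30], [[0, 0, 0], [0, 0, 0], 30]]'

```text
time: 17.3
tool_pos: [0.4855, -0.3636, 0.0975]
tcp_rot: [-0.0, 3.138, -0.005]
wrist_force: [0.6, 1.1, 4.0]
width: 0.497
grip_force: 41.2
```

>>> step_arm --targets '[[[0, 0, 0], [0, 0, 0], 30], [[0, 0, 0], [0, 0, -10], 30], [[0, 0, 0], [0, 0, -35], 30], [[0, 0, 0], [0, 0, -40], 30], [[0, 0, 0], [0, 0, -40], 30]]'

```text
time: 17.72
tool_pos: [0.4827, -0.3618, 0.2206]
tcp_rot: [0.0, -3.139, -0.003]
wrist_force: [0.2, -0.0, -1.8]
width: 0.496
grip_force: 40.9
```

>>> step_arm --targets '[[[0, 0, 0], [-13.6, 33.4, 0], 30], [[0, 0, 0], [-13.6, 33.4, 0], 30], [[0, 0, 0], [-13.6, 33.4, 0], 30], [[0, 0, 0], [-13.6, 33.4, 0], 30], [[0, 0, 0], [-13.6, 33.4, 0], 30]]'

```text
time: 18.13
tool_pos: [0.5518, -0.1942, 0.2208]
tcp_rot: [0.001, 3.141, -0.001]
wrist_force: [0.4, 0.1, -0.6]
width: 0.501
grip_force: 41.0
```

>>> step_arm --targets '[[[0, 0, 0], [-13.6, 33.4, 0], 30], [[0, 0, 0], [-13.6, 33.4, 0], 30], [[0, 0, 0], [-13.6, 33.4, 0], 30], [[0, 0, 0], [0, 0, 0], 30], [[0, 0, 0], [0, 0, 0], 30]]'

```text
time: 18.55
tool_pos: [0.5929, -0.0935, 0.2204]
tcp_rot: [-0.006, 3.142, -0.0]
wrist_force: [0.5, -0.3, -1.2]
width: 0.5
grip_force: 41.0
```

>>> step_arm --targets '[[[0, 0, 0], [0, 0, 30], 30], [[0, 0, 0], [0, 0, 30], 30], [[0, 0, 0], [0, 0, 15], 30], [[0, 0, 0], [0, 0, 5], 30], [[0, 0, 0], [0, 0, 0], 30]]'

```text
time: 18.97
tool_pos: [0.5908, -0.0963, 0.1382]
tcp_rot: [-0.002, -3.137, -0.001]
wrist_force: [0.7, -0.2, 0.0]
width: 0.493
grip_force: 41.1
```

```bash
python3 - <<'E'
from h import *
go(.5928,-.0935,.1315,0);s=read_state();print(s['width']*85.4,s['grip_force'],s['wrist_force'])
E
```

```text
tool yaw -0.07 tilt 0.24 turn z rad -0.0012 shift mm [-2.   2.8  6.7] at [ 0.5908 -0.0963  0.1382]
42.06260565870159 41.05535566806793 [ 0.74682118 -0.20246744  0.02942837]
```

>>> step_arm --targets '[[[0, 0, 0], [0, 0, 4], 30], [[0, 0, 0], [0, 0, 3], 30], [[0, 0, 0], [0, 0, 2.5], 30], [[0, 0, 0], [0, 0, 0], 30], [[0, 0, 0], [0, 0, 0], 30]]'

```text
time: 19.38
tool_pos: [0.5935, -0.0956, 0.1315]
tcp_rot: [-0.001, 3.139, -0.001]
wrist_force: [0.7, -0.7, 1.3]
width: 0.501
grip_force: 41.1
```

>>> step_arm --targets '[[[0, 0, 0], [0, 0, 0], 56], [[0, 0, 0], [0, 0, 0], 56], [[0, 0, 0], [0, 0, 0], 56], [[0, 0, 0], [0, 0, -15], 56], [[0, 0, 0], [0, 0, -35], 56]]'

```text
time: 19.8
tool_pos: [0.5887, -0.0944, 0.1752]
tcp_rot: [0.0, -3.13, -0.004]
wrist_force: [-0.1, -0.1, -0.5]
width: 0.655
grip_force: 0.0
```

>>> step_arm --targets '[[[0, 0, 0], [0, 0, -40], 56], [[0, 0, 0], [23.6, -28.9, 0], 56], [[0, 0, 0], [23.6, -28.9, 0], 72], [[0, 0, 0], [23.6, -28.9, 0], 72], [[0, 0, 0], [23.6, -28.9, 0], 72]]'

```text
time: 20.22
tool_pos: [0.4973, -0.2116, 0.2209]
tcp_rot: [-0.003, 3.141, -0.001]
wrist_force: [-0.3, -1.4, -0.1]
width: 0.842
grip_force: 0.0
```

>>> step_arm --targets '[[[0, 0, 0], [23.6, -28.9, 0], 72], [[0, 0, 0], [23.6, -28.9, 0], 72], [[0, 0, 0], [23.6, -28.9, 0], 72], [[0, 0, 0], [23.6, -28.9, 0], 72], [[0, 0, 0], [23.6, -28.9, 0], 72]]'

```text
time: 20.63
tool_pos: [0.3789, -0.3564, 0.2205]
tcp_rot: [-0.001, 3.141, -0.0]
wrist_force: [0.4, 0.1, -0.4]
width: 0.842
grip_force: 0.0
```

>>> step_arm --targets '[[[0, 0, 0], [0, 0, 0], 72], [[0, 0, 0], [0, 0, 0], 72], [[0, 0, 0], [0, 0, 0], 72], [[0, 0, 0], [0, 0, 0], 72]]'

```text
time: 20.97
tool_pos: [0.3808, -0.3546, 0.2203]
tcp_rot: [-0.002, 3.142, 0.001]
wrist_force: [0.1, -0.5, -0.4]
width: 0.844
grip_force: 0.0
```

```bash
python3 - <<'E'
from h import *
go(.3804,-.3539,.095,0)
for c in('top','side'):
  im=save(c,c[0]+'4');print(c);[print(*r) for r in caps(c,im,amin=40)]
E
```

```text
tool yaw 0.06 tilt 0.03 turn z rad 0.0011 shift mm [  0.5   0.7 125.3] at [ 0.3808 -0.3546  0.2203]
top
red [0.5887, -0.0942] [353, 204] 7.07
red [0.3928, -0.3547] [453, 277] 0.22
blue [0.5898, -0.0228] [326, 204] 8.09
blue [0.6004, -0.3606] [451, 199] 0.86
blue [0.585, -0.2201] [400, 205] 0.83
blue [0.3593, -0.2303] [406, 291] 0.87
blue [0.3349, -0.7539] [597, 296] 0.64
side
red [0.6656, -0.1277] [374, 233] 0.44
red [0.5002, -0.0913] [319, 249] 0.48
red [0.3814, -0.3522] [347, 327] 0.83
blue [0.529, -0.0263] [313, 235] 2.33
blue [0.5967, -0.2097] [376, 256] 0.39
blue [0.5998, -0.3571] [421, 285] 0.86
blue [0.36, -0.229] [305, 299] 0.7
```

>>> step_arm --targets '[[[0, 0, 0], [0, 0.7, 20], 72], [[0, 0, 0], [0, 0, 40], 72], [[0, 0, 0], [0, 0, 40], 72], [[0, 0, 0], [0, 0, 25], 72], [[0, 0, 0], [0, 0, 0], 72]]'

```text
time: 21.48
tool_pos: [0.3776, -0.3502, 0.0895]
tcp_rot: [0.004, -3.133, -0.014]
wrist_force: [-1.0, 1.3, 0.1]
width: 0.844
grip_force: 0.0
```

>>> step_arm --targets '[[[0, 0, 0], [0, 0, 0], 50], [[0, 0, 0], [0, 0, 0], 30], [[0, 0, 0], [0, 0, 0], 30], [[0, 0, 0], [0, 0, 0], 30], [[0, 0, 0], [0, 0, 0], 30]]'

```text
time: 21.9
tool_pos: [0.3818, -0.356, 0.0977]
tcp_rot: [-0.0, 3.138, -0.005]
wrist_force: [1.0, 0.2, 5.3]
width: 0.498
grip_force: 41.3
```

>>> step_arm --targets '[[[0, 0, 0], [0, 0, 0], 30], [[0, 0, 0], [0, 0, -10], 30], [[0, 0, 0], [0, 0, -35], 30], [[0, 0, 0], [0, 0, -40], 30], [[0, 0, 0], [0, 0, -40], 30]]'

```text
time: 22.32
tool_pos: [0.3791, -0.3538, 0.2211]
tcp_rot: [0.0, -3.139, -0.004]
wrist_force: [0.3, -0.7, -1.9]
width: 0.495
grip_force: 41.4
```

>>> step_arm --targets '[[[0, 0, 0], [-19.2, 32.4, 0], 30], [[0, 0, 0], [-19.2, 32.4, 0], 30], [[0, 0, 0], [-19.2, 32.4, 0], 30], [[0, 0, 0], [-19.2, 32.4, 0], 30], [[0, 0, 0], [-19.2, 32.4, 0], 30]]'

```text
time: 22.73
tool_pos: [0.4763, -0.1913, 0.2211]
tcp_rot: [0.001, 3.141, -0.001]
wrist_force: [0.7, -0.7, -1.9]
width: 0.497
grip_force: 41.5
```

>>> step_arm --targets '[[[0, 0, 0], [-19.2, 32.4, 0], 30], [[0, 0, 0], [-19.2, 32.4, 0], 30], [[0, 0, 0], [-19.2, 32.4, 0], 30], [[0, 0, 0], [0, 0, 0], 30], [[0, 0, 0], [0, 0, 0], 30]]'

```text
time: 23.15
tool_pos: [0.5342, -0.0938, 0.2207]
tcp_rot: [0.007, -3.141, 0.0]
wrist_force: [-0.5, 0.4, -0.9]
width: 0.498
grip_force: 41.5
```

>>> step_arm --targets '[[[0, 0, 0], [0, 0, 30], 30], [[0, 0, 0], [0, 0, 25], 30], [[0, 0, 0], [0, 0, 15], 30], [[0, 0, 0], [0, 0, 0], 30], [[0, 0, 0], [0, 0, 0], 30]]'

```text
time: 23.57
tool_pos: [0.5324, -0.0965, 0.1497]
tcp_rot: [-0.002, -3.139, -0.0]
wrist_force: [-0.2, -1.3, -1.8]
width: 0.5
grip_force: 41.5
```

```bash
python3 - <<'E'
from h import *
go(.5345,-.0948,.1315,0);s=read_state();print(s['width']*85.4,s['grip_force'],s['wrist_force'])
E
```

```text
tool yaw -0.07 tilt 0.17 turn z rad -0.0012 shift mm [-2.1  1.7 18.2] at [ 0.5324 -0.0965  0.1497]
42.737038320319506 41.53659224510193 [-0.18740904 -1.30014749 -1.77655651]
```

>>> step_arm --targets '[[[0, 0, 0], [0, 0, 8], 30], [[0, 0, 0], [0, 0, 6], 30], [[0, 0, 0], [0, 0, 5.5], 30], [[0, 0, 0], [0, 0, 0], 30], [[0, 0, 0], [0, 0, 0], 30]]'

```text
time: 23.98
tool_pos: [0.5341, -0.0957, 0.1311]
tcp_rot: [-0.0, 3.141, -0.0]
wrist_force: [-0.2, 0.2, -1.5]
width: 0.494
grip_force: 42.7
```

>>> step_arm --targets '[[[0, 0, 0], [0, 0, 0], 56], [[0, 0, 0], [0, 0, 0], 56], [[0, 0, 0], [0, 0, 0], 56], [[0, 0, 0], [0, 0, -15], 56], [[0, 0, 0], [0, 0, -35], 56]]'

```text
time: 24.4
tool_pos: [0.5302, -0.0946, 0.1764]
tcp_rot: [0.0, -3.131, -0.004]
wrist_force: [-0.6, -0.3, -0.6]
width: 0.653
grip_force: 0.0
```

>>> step_arm --targets '[[[0, 0, 0], [0, 0, -40], 56], [[0, 0, 0], [-12.6, -31, 0], 66], [[0, 0, 0], [-12.6, -31, 0], 66], [[0, 0, 0], [-12.6, -31, 0], 66], [[0, 0, 0], [-12.6, -31, 0], 66]]'

```text
time: 24.82
tool_pos: [0.585, -0.2207, 0.2219]
tcp_rot: [-0.002, 3.14, -0.001]
wrist_force: [0.1, 0.2, 0.4]
width: 0.773
grip_force: 0.0
```

>>> step_arm --targets '[[[0, 0, 0], [0, 0, 0], 66], [[0, 0, 0], [0, 0, 0], 66], [[0, 0, 0], [0, 0, 0], 66], [[0, 0, 0], [0, 0, 0], 66]]'

```text
time: 25.15
tool_pos: [0.5837, -0.2185, 0.2205]
tcp_rot: [0.001, -3.141, -0.001]
wrist_force: [-0.0, 0.2, -0.5]
width: 0.773
grip_force: 0.0
```

```bash
python3 - <<'E'
from h import *
go(.585,-.2186,.095,0)
for c in('top','side'):
  im=save(c,c[0]+'5');print(c);[print(*r) for r in caps(c,im,amin=40)]
E
```

```text
tool yaw 0.04 tilt 0.07 turn z rad 0.0008 shift mm [ -1.4  -0.2 125.5] at [ 0.5837 -0.2185  0.2205]
top
red [0.5935, -0.0946] [353, 202] 6.61
blue [0.5899, -0.0228] [326, 204] 8.08
blue [0.5998, -0.3614] [452, 200] 0.81
blue [0.5836, -0.2123] [397, 206] 0.33
blue [0.3384, -0.7192] [585, 295] 1.99
side
red [0.681, -0.0528] [360, 221] 0.68
red [0.6245, -0.0561] [346, 228] 0.85
red [0.565, -0.1274] [346, 246] 2.63
red [0.5639, -0.0562] [329, 235] 0.91
blue [0.5637, -0.0215] [322, 230] 3.53
blue [0.5846, -0.2168] [374, 259] 0.85
blue [0.5998, -0.3571] [421, 285] 0.86
blue [0.3599, -0.2284] [305, 299] 0.75
```

View pics/s5.png

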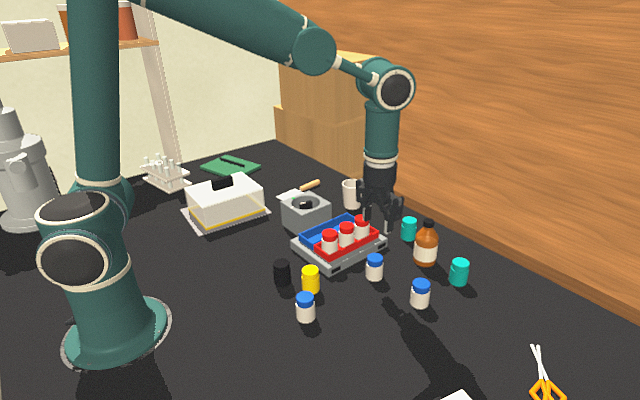

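>>> step_arm --targets '[[[0, 0, 0], [-1.3, 0, 20], 66], [[0, 0, 0], [0, 0, 40], 66], [[0, 0, 0], [0, 0, 40], 66], [[0, 0, 0], [0, 0, 25], 66], [[0, 0, 0], [0, 0, 0], 66]]'

```text
time: 25.67
tool_pos: [0.5806, -0.2165, 0.0891]
tcp_rot: [0.002, -3.13, -0.008]
wrist_force: [-1.1, 0.2, -1.4]
width: 0.775
grip_force: 0.0
```

>>> step_arm --targets '[[[0, 0, 0], [0, 0, 0], 50], [[0, 0, 0], [0, 0, 0], 30], [[0, 0, 0], [0, 0, 0], 30], [[0, 0, 0], [0, 0, 0], 30], [[0, 0, 0], [0, 0, 0], 30]]'

```text
time: 26.08
tool_pos: [0.5868, -0.22, 0.0981]
tcp_rot: [-0.0, 3.138, -0.002]
wrist_force: [-0.7, -0.2, -0.4]
width: 0.5
grip_force: 40.6
```

>>> step_arm --targets '[[[0, 0, 0], [0, 0, 0], 30], [[0, 0, 0], [0, 0, -15], 30], [[0, 0, 0], [0, 0, -40], 30], [[0, 0, 0], [0, 0, -40], 30], [[0, 0, 0], [0, 0, -40], 30]]'

```text
time: 26.5
tool_pos: [0.5849, -0.2193, 0.2319]
tcp_rot: [0.0, -3.14, -0.001]
wrist_force: [0.6, -0.9, 0.1]
width: 0.497
grip_force: 40.9
```

>>> step_arm --targets '[[[0, 0, 0], [-10.7, 33, 0], 30], [[0, 0, 0], [-10.7, 33, 0], 30], [[0, 0, 0], [-10.7, 33, 0], 30], [[0, 0, 0], [-10.7, 33, 0], 30], [[0, 0, 0], [-10.7, 33, 0], 30]]'

```text
time: 26.92
tool_pos: [0.6393, -0.0532, 0.2316]
tcp_rot: [0.001, 3.141, -0.0]
wrist_force: [-0.4, -0.8, -0.9]
width: 0.497
grip_force: 41.0
```

>>> step_arm --targets '[[[0, 0, 0], [-10.7, 33, 0], 30], [[0, 0, 0], [0, 0, 0], 30], [[0, 0, 0], [0, 0, 0], 30], [[0, 0, 0], [0, 0, 30], 30], [[0, 0, 0], [0, 0, 30], 30]]'

```text
time: 27.33
tool_pos: [0.6518, -0.0225, 0.1737]
tcp_rot: [-0.0, 3.135, -0.002]
wrist_force: [1.0, -0.1, -1.5]
width: 0.495
grip_force: 41.0
```

>>> step_arm --targets '[[[0, 0, 0], [0, 0, 15], 30], [[0, 0, 0], [0, 0, 5], 30], [[0, 0, 0], [0, 0, 0], 30], [[0, 0, 0], [0, 0, 0], 30], [[0, 0, 0], [0, 0, 0], 30]]'

```text
time: 27.75
tool_pos: [0.6509, -0.0222, 0.1529]
tcp_rot: [0.001, 3.138, -0.001]
wrist_force: [-0.1, 0.2, -0.8]
width: 0.5
grip_force: 41.0
```

```bash
python3 - <<'E'
from h import *
go(.649,-.021,.1315,0);s=read_state();print(s['width']*85.4,s['grip_force'],s['wrist_force'])
E
```

```text
tool yaw -0.03 tilt 0.19 turn z rad -0.0005 shift mm [ 2.   1.2 21.4] at [ 0.6509 -0.0222  0.1529]
42.6837168314012 41.031784415245056 [-0.09972113  0.18243121 -0.76864822]
```

>>> step_arm --targets '[[[0, 0, 0], [0, 1, 9], 30], [[0, 0, 0], [0, 0, 6], 30], [[0, 0, 0], [0, 0, 5.5], 30], [[0, 0, 0], [0, 0, 0], 30], [[0, 0, 0], [0, 0, 0], 30]]'

```text
time: 28.17
tool_pos: [0.6501, -0.0204, 0.131]
tcp_rot: [-0.001, 3.141, -0.0]
wrist_force: [-1.3, -0.7, 4.2]
width: 0.495
grip_force: 42.5
```

>>> step_arm --targets '[[[0, 0, 0], [0, 0, 0], 54], [[0, 0, 0], [0, 0, 0], 54], [[0, 0, 0], [0, 0, 0], 54], [[0, 0, 0], [0, 0, -15], 54], [[0, 0, 0], [0, 0, -40], 54]]'

```text
time: 28.58
tool_pos: [0.6449, -0.0202, 0.1782]
tcp_rot: [0.0, -3.127, -0.002]
wrist_force: [0.6, 0.6, -0.7]
width: 0.631
grip_force: 0.0
```

>>> step_arm --targets '[[[0, 0, 0], [0, 0, -40], 54], [[0, 0, 0], [5.6, -37.5, 0], 54], [[0, 0, 0], [5.6, -37.5, 0], 54], [[0, 0, 0], [5.6, -37.5, 0], 54], [[0, 0, 0], [5.6, -37.5, 0], 66]]'

```text
time: 29.0
tool_pos: [0.6271, -0.1716, 0.2257]
tcp_rot: [-0.002, 3.141, -0.0]
wrist_force: [0.2, -0.1, 0.2]
width: 0.754
grip_force: 0.0
```

>>> step_arm --targets '[[[0, 0, 0], [5.6, -37.5, 0], 66], [[0, 0, 0], [5.6, -37.5, 0], 66], [[0, 0, 0], [5.6, -37.5, 0], 66], [[0, 0, 0], [5.6, -37.5, 0], 66], [[0, 0, 0], [5.6, -37.5, 0], 66]]'

```text
time: 29.42
tool_pos: [0.5987, -0.3597, 0.225]
tcp_rot: [0.0, -3.141, -0.0]
wrist_force: [0.9, 0.5, 0.5]
width: 0.775
grip_force: 0.0
```

>>> step_arm --targets '[[[0, 0, 0], [0, 0, 0], 66], [[0, 0, 0], [0, 0, 0], 66], [[0, 0, 0], [0, 0, 0], 66], [[0, 0, 0], [0, 0, 0], 66]]'

```text
time: 29.75
tool_pos: [0.5995, -0.3567, 0.2249]
tcp_rot: [0.002, -3.141, -0.002]
wrist_force: [-0.5, -0.2, -0.5]
width: 0.769
grip_force: 0.0
```

```bash
python3 - <<'E'
from h import *
go(.600,-.359,.095,0)
for c in('top','side'):
  im=save(c,c[0]+'6');print(c);[print(*r) for r in caps(c,im,amin=40)]
E
```

```text
tool yaw 0.07 tilt 0.07 turn z rad 0.0012 shift mm [ -0.6  -2.5 129.9] at [ 0.5995 -0.3567  0.2249]
top
red [0.593, -0.0949] [353, 203] 6.56
blue [0.5857, -0.0229] [326, 205] 7.42
blue [0.5973, -0.3607] [451, 201] 0.71
blue [0.3592, -0.2303] [406, 291] 0.87
blue [0.3382, -0.7203] [585, 295] 1.86
side
red [0.688, -0.0513] [362, 220] 1.0
red [0.6247, -0.0562] [346, 228] 0.85
red [0.5648, -0.1277] [346, 246] 2.59
red [0.5635, -0.0558] [329, 235] 0.87
blue [0.6842, 0.025] [344, 210] 0.88
blue [0.5404, -0.0237] [316, 233] 2.65
blue [0.5998, -0.3572] [421, 285] 0.85
blue [0.3594, -0.2302] [305, 300] 0.61
```

>>> step_arm --targets '[[[0, 0, 0], [-0.6, -1.8, 25], 66], [[0, 0, 0], [0, 0, 40], 66], [[0, 0, 0], [0, 0, 40], 66], [[0, 0, 0], [0, 0, 25], 66], [[0, 0, 0], [0, 0, 0], 66]]'

```text
time: 30.27
tool_pos: [0.596, -0.3555, 0.0876]
tcp_rot: [0.003, -3.13, -0.011]
wrist_force: [-1.0, 1.4, -1.3]
width: 0.774
grip_force: 0.0
```

>>> step_arm --targets '[[[0, 0, 0], [0, 0, 0], 50], [[0, 0, 0], [0, 0, 0], 30], [[0, 0, 0], [0, 0, 0], 30], [[0, 0, 0], [0, 0, 0], 30], [[0, 0, 0], [0, 0, 0], 30]]'

```text
time: 30.68
tool_pos: [0.6011, -0.3604, 0.0977]
tcp_rot: [-0.0, 3.139, -0.003]
wrist_force: [-0.2, -0.1, -1.4]
width: 0.502
grip_force: 42.1
```

>>> step_arm --targets '[[[0, 0, 0], [0, 0, 0], 30], [[0, 0, 0], [0, 0, -15], 30], [[0, 0, 0], [0, 0, -40], 30], [[0, 0, 0], [0, 0, -40], 30], [[0, 0, 0], [0, 0, -40], 30]]'

```text
time: 31.1
tool_pos: [0.5993, -0.3595, 0.2321]
tcp_rot: [-0.0, -3.14, -0.001]
wrist_force: [1.0, -0.9, -1.3]
width: 0.498
grip_force: 42.2
```

>>> step_arm --targets '[[[0, 0, 0], [1, 37.4, 0], 30], [[0, 0, 0], [1, 37.4, 0], 30], [[0, 0, 0], [1, 37.4, 0], 30], [[0, 0, 0], [1, 37.4, 0], 30], [[0, 0, 0], [1, 37.4, 0], 30]]'

```text
time: 31.52
tool_pos: [0.5945, -0.1714, 0.2318]
tcp_rot: [0.001, 3.141, -0.0]
wrist_force: [0.1, 1.1, -1.6]
width: 0.497
grip_force: 42.4
```

>>> step_arm --targets '[[[0, 0, 0], [1, 37.4, 0], 30], [[0, 0, 0], [1, 37.4, 0], 30], [[0, 0, 0], [1, 37.4, 0], 30], [[0, 0, 0], [1, 37.4, 0], 30], [[0, 0, 0], [0, 0, 0], 30]]'

```text
time: 31.93
tool_pos: [0.5902, -0.0172, 0.2315]
tcp_rot: [-0.007, 3.141, 0.005]
wrist_force: [0.7, -0.5, -2.1]
width: 0.495
grip_force: 42.3
```

>>> step_arm --targets '[[[0, 0, 0], [0, 0, 0], 30], [[0, 0, 0], [0, 0, 30], 30], [[0, 0, 0], [0, 0, 30], 30], [[0, 0, 0], [0, 0, 15], 30], [[0, 0, 0], [0, 0, 0], 30]]'

```text
time: 32.35
tool_pos: [0.5878, -0.0244, 0.1513]
tcp_rot: [-0.002, -3.133, -0.0]
wrist_force: [-0.9, 0.6, -1.8]
width: 0.499
grip_force: 42.3
```

```bash
python3 - <<'E'
from h import *
go(.5913,-.0215,.130,0);s=read_state();print(s['width']*85.4,s['grip_force'],s['wrist_force'])
E
```

```text
tool yaw -0.07 tilt 0.47 turn z rad -0.0012 shift mm [-3.7  2.9 21.3] at [ 0.5878 -0.0244  0.1513]
42.626669001578996 42.33172953128815 [-0.91060838  0.63714708 -1.82648584]
```

>>> step_arm --targets '[[[0, 0, 0], [0, 0.5, 10], 30], [[0, 0, 0], [0, 0, 9], 30], [[0, 0, 0], [0, 0, 6], 30], [[0, 0, 0], [0, 0, 0], 30], [[0, 0, 0], [0, 0, 0], 30]]'

```text
time: 32.77
tool_pos: [0.5915, -0.023, 0.131]
tcp_rot: [0.0, 3.14, -0.0]
wrist_force: [-1.0, -0.5, -1.6]
width: 0.494
grip_force: 43.4
```

>>> step_arm --targets '[[[0, 0, 0], [0, 0, 0], 54], [[0, 0, 0], [0, 0, 0], 54], [[0, 0, 0], [0, 0, 0], 54], [[0, 0, 0], [0, 0, -15], 54], [[0, 0, 0], [0, 0, -40], 54]]'

```text
time: 33.18
tool_pos: [0.5866, -0.0223, 0.1797]
tcp_rot: [0.0, -3.129, -0.002]
wrist_force: [-1.0, -0.2, -1.2]
width: 0.629
grip_force: 0.0
```

>>> step_arm --targets '[[[0, 0, 0], [0, 0, -40], 54], [[0, 0, 0], [29, -25.9, 0], 54], [[0, 0, 0], [29, -25.9, 0], 54], [[0, 0, 0], [29, -25.9, 0], 54], [[0, 0, 0], [29, -25.9, 0], 66]]'

```text
time: 33.6
tool_pos: [0.474, -0.1269, 0.2262]
tcp_rot: [-0.003, 3.14, -0.001]
wrist_force: [0.4, -0.7, 1.0]
width: 0.754
grip_force: 0.0
```

>>> step_arm --targets '[[[0, 0, 0], [29, -25.9, 0], 66], [[0, 0, 0], [29, -25.9, 0], 66], [[0, 0, 0], [29, -25.9, 0], 66], [[0, 0, 0], [29, -25.9, 0], 66], [[0, 0, 0], [0, 0, 0], 66]]'

```text
time: 34.02
tool_pos: [0.3548, -0.2331, 0.2255]
tcp_rot: [-0.008, -3.14, 0.004]
wrist_force: [0.5, 1.0, -0.6]
width: 0.776
grip_force: 0.0
```

>>> step_arm --targets '[[[0, 0, 0], [0, 0, 0], 66], [[0, 0, 0], [0, 0, 0], 66], [[0, 0, 0], [0, 0, 0], 66], [[0, 0, 0], [0, 0, 0], 66]]'

```text
time: 34.35
tool_pos: [0.36, -0.2292, 0.2255]
tcp_rot: [-0.004, 3.141, 0.0]
wrist_force: [-0.6, -0.7, -0.5]
width: 0.775
grip_force: 0.0
```

```bash
python3 - <<'E'
from h import *
go(.3596,-.2292,.095,0)
for c in('top','side'):
  im=save(c,c[0]+'7');print(c);[print(*r) for r in caps(c,im,amin=40)]
E
```

```text
tool yaw 0.13 tilt 0.02 turn z rad 0.0023 shift mm [  0.4  -0.  130.5] at [ 0.36   -0.2292  0.2255]
top
red [0.5933, -0.095] [353, 202] 6.55
blue [0.5862, -0.023] [326, 205] 6.84
blue [0.3713, -0.2284] [406, 287] 0.25
blue [0.3383, -0.7193] [585, 295] 1.98
side
red [0.688, -0.0512] [362, 220] 1.0
red [0.6248, -0.056] [346, 228] 0.86
red [0.5804, -0.1353] [352, 245] 2.12
red [0.5673, -0.0585] [331, 235] 0.68
blue [0.684, 0.0249] [344, 210] 0.89
blue [0.624, 0.0219] [329, 217] 0.92
blue [0.3599, -0.2285] [305, 299] 0.73
```

>>> step_arm --targets '[[[0, 0, 0], [0, 0, 25], 66], [[0, 0, 0], [0, 0, 40], 66], [[0, 0, 0], [0, 0, 40], 66], [[0, 0, 0], [0, 0, 25], 66], [[0, 0, 0], [0, 0, 0], 66]]'

```text
time: 34.87
tool_pos: [0.3555, -0.2265, 0.0901]
tcp_rot: [0.003, -3.132, -0.011]
wrist_force: [-1.4, 0.7, -0.2]
width: 0.777
grip_force: 0.0
```

>>> step_arm --targets '[[[0, 0, 0], [0, 0, 0], 50], [[0, 0, 0], [0, 0, 0], 30], [[0, 0, 0], [0, 0, 0], 30], [[0, 0, 0], [0, 0, 0], 30], [[0, 0, 0], [0, 0, 0], 30]]'

```text
time: 35.28
tool_pos: [0.3601, -0.2307, 0.097]
tcp_rot: [-0.0, 3.139, -0.003]
wrist_force: [-0.0, 0.1, -0.8]
width: 0.498
grip_force: 40.7
```

>>> step_arm --targets '[[[0, 0, 0], [0, 0, 0], 30], [[0, 0, 0], [0, 0, -15], 30], [[0, 0, 0], [0, 0, -40], 30], [[0, 0, 0], [0, 0, -40], 30], [[0, 0, 0], [0, 0, -40], 30]]'

```text
time: 35.7
tool_pos: [0.3582, -0.2295, 0.2317]
tcp_rot: [0.0, -3.141, -0.001]
wrist_force: [1.7, -1.5, -2.1]
width: 0.5
grip_force: 41.2
```

>>> step_arm --targets '[[[0, 0, 0], [-24.8, 29.4, 0], 30], [[0, 0, 0], [-24.8, 29.4, 0], 30], [[0, 0, 0], [-24.8, 29.4, 0], 30], [[0, 0, 0], [-24.8, 29.4, 0], 30], [[0, 0, 0], [-24.8, 29.4, 0], 30]]'

```text
time: 36.12
tool_pos: [0.4837, -0.0816, 0.2311]
tcp_rot: [0.001, 3.14, -0.001]
wrist_force: [0.8, -1.0, -1.4]
width: 0.501
grip_force: 41.4
```

>>> step_arm --targets '[[[0, 0, 0], [-24.8, 29.4, 0], 30], [[0, 0, 0], [-24.8, 29.4, 0], 30], [[0, 0, 0], [0, 0, 0], 30], [[0, 0, 0], [0, 0, 0], 30], [[0, 0, 0], [0, 0, 30], 30]]'

```text
time: 36.53
tool_pos: [0.5365, -0.0245, 0.2061]
tcp_rot: [-0.002, 3.13, -0.003]
wrist_force: [1.6, 0.6, -0.0]
width: 0.496
grip_force: 41.4
```

>>> step_arm --targets '[[[0, 0, 0], [0, 0, 30], 30], [[0, 0, 0], [0, 0, 15], 30], [[0, 0, 0], [0, 0, 0], 30], [[0, 0, 0], [0, 0, 0], 30], [[0, 0, 0], [0, 0, 0], 30]]'

```text
time: 36.95
tool_pos: [0.5329, -0.025, 0.1567]
tcp_rot: [0.001, 3.14, -0.001]
wrist_force: [-0.2, 0.9, -1.0]
width: 0.497
grip_force: 41.4
```

```bash
python3 - <<'E'
from h import *
go(.5335,-.023,.130,0);s=read_state();print(s['width']*85.4,s['grip_force'],s['wrist_force'])
E
```

```text
tool yaw -0.05 tilt 0.10 turn z rad -0.0009 shift mm [-0.5  2.  26.7] at [ 0.5329 -0.025   0.1567]
42.43421647881973 41.393269300460815 [-0.23680409  0.86820547 -1.00746025]
```

>>> step_arm --targets '[[[0, 0, 0], [0, 1, 10], 30], [[0, 0, 0], [0, 0, 9], 30], [[0, 0, 0], [0, 0, 6.5], 30], [[0, 0, 0], [0, 0, 0], 30], [[0, 0, 0], [0, 0, 0], 30]]'

```text
time: 37.37
tool_pos: [0.5328, -0.0232, 0.1301]
tcp_rot: [-0.001, 3.141, -0.001]
wrist_force: [-0.1, -0.1, 3.0]
width: 0.498
grip_force: 42.9
```

>>> step_arm --targets '[[[0, 0, 0], [0, 0, 0], 54], [[0, 0, 0], [0, 0, 0], 54], [[0, 0, 0], [0, 0, 0], 54], [[0, 0, 0], [0, 0, -15], 54], [[0, 0, 0], [0, 0, -40], 54]]'

```text
time: 37.78
tool_pos: [0.528, -0.0227, 0.1792]
tcp_rot: [0.0, -3.129, -0.002]
wrist_force: [-0.2, -0.0, -0.7]
width: 0.633
grip_force: 0.0
```

>>> step_arm --targets '[[[0, 0, 0], [0, 0, -40], 54], [[0, 0, 0], [0, 0, -40], 54], [[0, 0, 0], [0, 0, -30], 60], [[0, 0, 0.03], [0, 0, 0], 60], [[0, 0, 0], [9.5, 37, 0], 60]]'

```text
time: 38.2
tool_pos: [0.5271, 0.0103, 0.2988]
tcp_rot: [0.056, 3.132, -0.005]
wrist_force: [0.2, 1.3, -0.7]
width: 0.704
grip_force: 0.0
```

>>> step_arm --targets '[[[0, 0, 0], [9.5, 37, 0], 60], [[0, 0, 0], [9.5, 37, 0], 60], [[0, 0, 0], [9.5, 37, 0], 60], [[0, 0, 0], [9.5, 37, 0], 60], [[0, 0, 0], [9.5, 37, 0], 60]]'

```text
time: 38.62
tool_pos: [0.4814, 0.2021, 0.2949]
tcp_rot: [0.047, 3.141, 0.0]
wrist_force: [0.7, -0.4, 0.0]
width: 0.699
grip_force: 0.0
```

>>> step_arm --targets '[[[0, 0, 0], [9.5, 37, 0], 60], [[0, 0, 0], [9.5, 37, 0], 60], [[0, 0, 0], [9.5, 37, 0], 60], [[0, 0, 0], [9.5, 37, 0], 60], [[0, 0, 0], [0, 0, 0], 60]]'

```text
time: 39.03
tool_pos: [0.4467, 0.3553, 0.2948]
tcp_rot: [-0.039, -3.141, -0.006]
wrist_force: [0.2, -0.8, -0.7]
width: 0.707
grip_force: 0.0
```

>>> step_arm --targets '[[[0, 0, 0], [0, 0, 0], 60], [[0, 0, 0], [0, 0, 0], 60], [[0, 0, 0], [0, 0, 0], 60], [[0, 0, 0], [0, 0, 0], 60]]'

```text
time: 39.37
tool_pos: [0.449, 0.3483, 0.2948]
tcp_rot: [-0.05, -3.141, 0.001]
wrist_force: [0.5, -1.0, 0.1]
width: 0.7
grip_force: 0.0
```

```bash
python3 - <<'E'
from h import *
go(.4283,.3462,.171,-1.7)
im=save('top','t8'); cv2.imwrite('pics/t8c.png',cv2.resize(im[140:320,240:470],None,fx=3.2,fy=3.2,interpolation=cv2.INTER_CUBIC)[:,:,::-1])
c=calibration('wrist');im=save('wrist','w8')
print([(r['score'],r['at'],onz('wrist',[r['at'][::-1]],.123,c).round(4)) for r in tip_of('wrist','cover_handle')])
E
```

```text
tool yaw -1.81 tilt 0.02 turn z rad -0.0019 shift mm [ 20.6  -2.6 123.8] at [0.449  0.3483 0.2948]
[(0.88, [178.3, 315.9], array([[0.4312, 0.3478, 0.123 ]]))]
```

View pics/t8c.png

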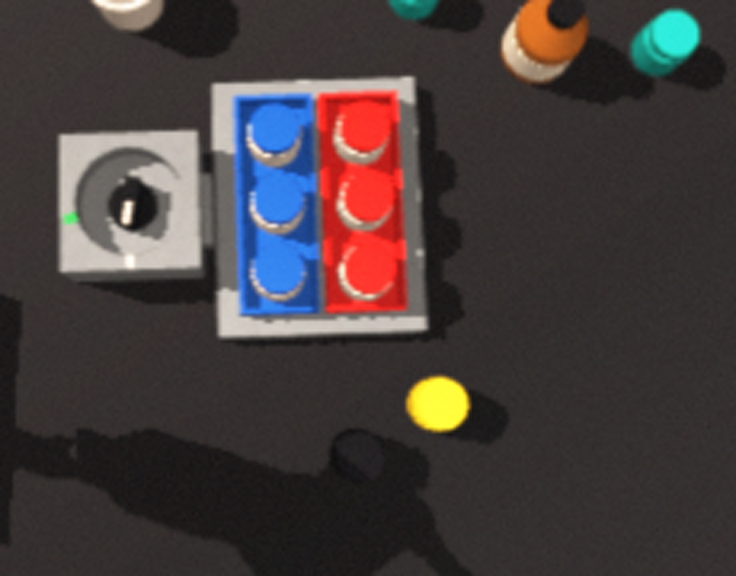

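>>> step_arm --targets '[[[0, 0, 0], [20.3, -2, 15], 60], [[0, 0, 0], [0, 0, 35], 60], [[0, 0, 0], [0, 0, 35], 60], [[0, 0, 0], [0, 0, 25], 60], [[0, 0, 0], [0, 0, 12], 60]]'

```text
time: 39.93
tool_pos: [0.4264, 0.3461, 0.169]
tcp_rot: [-0.048, -3.136, 0.006]
wrist_force: [-0.6, -0.8, 0.5]
width: 0.703
grip_force: 0.0
```

>>> step_arm --targets '[[[0, 0, 0], [0, 0, 0], 60], [[0, 0, 0], [0, 0, 0], 60], [[0, 0, 0], [0, 0, 0], 60], [[0, 0, 0], [0, 0, 0], 40], [[0, 0, 0], [0, 0, 0], 10]]'

```text
time: 40.35
tool_pos: [0.4294, 0.349, 0.175]
tcp_rot: [0.047, 3.138, 0.004]
wrist_force: [0.2, -0.1, 0.7]
width: 0.43
grip_force: 0.0
```

>>> step_arm --targets '[[[0, 0, 0], [0, 0, 0], 10], [[0, 0, 0], [0, 0, 0], 10], [[0, 0, 0], [0, 0, 0], 10], [[0, 0, 0], [0, 0, 0], 10], [[0, 0, 0], [0, 0, 0], 10]]' --grip_force 70

```text
time: 40.77
tool_pos: [0.429, 0.3486, 0.1745]
tcp_rot: [0.047, 3.139, 0.002]
wrist_force: [-0.2, -1.0, 5.8]
width: 0.213
grip_force: 71.3
```

```bash
python3 - <<'E'
from h import *
go(.592,-.0585,.305,1.2);s=read_state();print(s['width']*85.4,s['grip_force'],s['wrist_force'])
# shaker pose from top picture t8: tray outer corners (crop px -> image)
im=cv2.imread('pics/t8.png')[:,:,::-1].copy();hsv=cv2.cvtColor(im,cv2.COLOR_RGB2HSV)
m=(hsv[...,1]>150)&(hsv[...,2]>60)&((hsv[...,0]<8)|(hsv[...,0]>172)|((hsv[...,0]>104)&(hsv[...,0]<125)));m[:, :305]=0;m[:,370:]=0;m[:160]=0;m[245:]=0
print(m.sum(),cv2.boxPoints(cv2.minAreaRect(np.argwhere(m)[:,::-1].astype(np.float32))))
f=lambda P:np.array([[240+u/3.2,140+v/3.2] for u,v in P])-.35
for n,P,z in(('tray',[(235,96),(397,91),(407,311),(240,315)],.052),('deck',[(212,85),(415,77),(428,328),(219,337)],.030),('pod',[(59,135),(197,130),(204,271),(60,273)],.085)):
    w=onz('top',f(P),z)[:,:2];print(n,w.round(3).tolist(),w.mean(0).round(4))
r=tip_of('top','dial_top');print(r and onz('top',[r[0]['at'][::-1]],.085))
E
```

```text
tool yaw -1.70 tilt 0.14 turn z rad -0.0506 shift mm [-154.7 -410.3 -130.6] at [0.429  0.3486 0.1745]
18.218502267182057 71.33725762367249 [-0.15294366 -0.99057594  5.76499276]
2888 [[313.99997 236.99997]
 [313.99997 168.99997]
 [365.99997 168.99997]
 [365.99997 236.99997]]
tray [[0.684, 0.011], [0.688, -0.126], [0.501, -0.13], [0.499, 0.008]] [ 0.5929 -0.0592]
deck [[0.699, 0.032], [0.706, -0.144], [0.489, -0.15], [0.482, 0.025]] [ 0.5938 -0.0593]
pod [[0.644, 0.154], [0.647, 0.042], [0.532, 0.036], [0.531, 0.151]] [0.5885 0.0956]
[[0.58523413 0.09520971 0.085     ]]
```

>>> step_arm --targets '[[[0, 0, 0], [0, 0, -15], 10], [[0, 0, 0], [0, 0, -28], 10], [[0, 0, 0], [0, 0, -30], 10], [[0, 0, -0.028], [0, 0, -30], 10], [[0, 0, -0.028], [0, 0, -29], 10]]'

```text
time: 41.23
tool_pos: [0.4275, 0.3477, 0.3051]
tcp_rot: [0.043, -3.139, 0.002]
wrist_force: [0.3, 0.6, -2.4]
width: 0.217
grip_force: 70.0
```

>>> step_arm --targets '[[[0, 0, 0], [0, 0, 0], 10], [[0, 0, 0], [-5, -14, 0], 10], [[0, 0, 0], [-10.1, -27.4, 0], 10], [[0, 0, 0], [-10.1, -27.4, 0], 10], [[0, 0, 0], [-10.1, -27.4, 0], 10]]'

```text
time: 41.65
tool_pos: [0.4652, 0.2518, 0.3026]
tcp_rot: [0.043, -3.138, 0.002]
wrist_force: [0.4, -0.2, -4.2]
width: 0.22
grip_force: 69.9
```

>>> step_arm --targets '[[[0, 0, 0], [-10.1, -27.4, 0], 10], [[0, 0, 0], [-10.1, -27.4, 0], 10], [[0, 0, 0], [-10.1, -27.4, 0], 10], [[0, 0, 0], [-10.1, -27.4, 0], 10], [[0, 0, 0], [-10.1, -27.4, 0], 10]]'

```text
time: 42.07
tool_pos: [0.5194, 0.1158, 0.3025]
tcp_rot: [0.04, -3.138, 0.001]
wrist_force: [0.8, 0.1, -4.0]
width: 0.22
grip_force: 69.9
```

>>> step_arm --targets '[[[0, 0, 0], [-10.1, -27.4, 0], 10], [[0, 0, 0], [-10.1, -27.4, 0], 10], [[0, 0, 0], [-10.1, -27.4, 0], 10], [[0, 0, 0], [-10.1, -27.4, 0], 10], [[0, 0, 0], [-10.1, -27.4, 0], 10]]'

```text
time: 42.48
tool_pos: [0.5735, -0.0196, 0.3024]
tcp_rot: [0.04, -3.138, -0.001]
wrist_force: [0.7, 0.3, -4.3]
width: 0.216
grip_force: 69.9
```

>>> step_arm --targets '[[[0, 0, 0], [-10.1, -27.4, 0], 10], [[0, 0, 0], [-5, -14, 0], 10], [[0, 0, 0], [0, 0, 0], 10], [[0, 0, 0], [0, 0, 0], 10], [[0, 0, 0], [0, 0, 0], 10]]'

```text
time: 42.9
tool_pos: [0.5895, -0.0586, 0.3035]
tcp_rot: [0.041, -3.139, -0.002]
wrist_force: [-0.9, -0.4, -3.5]
width: 0.218
grip_force: 70.0
```

>>> step_arm --targets '[[[0, 0, 0], [0, 0, 0], 10], [[0, 0, 0], [0, 0, 0], 10], [[0, 0, 0], [0, 0, 0], 10]]'

```text
time: 43.15
tool_pos: [0.5902, -0.0583, 0.3049]
tcp_rot: [-0.043, 3.141, 0.0]
wrist_force: [0.2, -0.2, -2.8]
width: 0.214
grip_force: 70.0
```

```bash
python3 - <<'E'
from h import *
go(.5918,-.0582,.198,1.5);s=read_state();print(s['width']*85.4,s['grip_force'],s['wrist_force'])
c=calibration('wrist');im=save('wrist','w9')
save('side','s9')
E
```

```text
tool yaw 1.58 tilt 0.01 turn z rad 0.0014 shift mm [-1.600e+00  1.000e-01  1.069e+02] at [ 0.5902 -0.0583  0.3049]
18.275596717740306 69.98063921928406 [ 0.21504514 -0.21993062 -2.78750817]
```

View pics/w9.png

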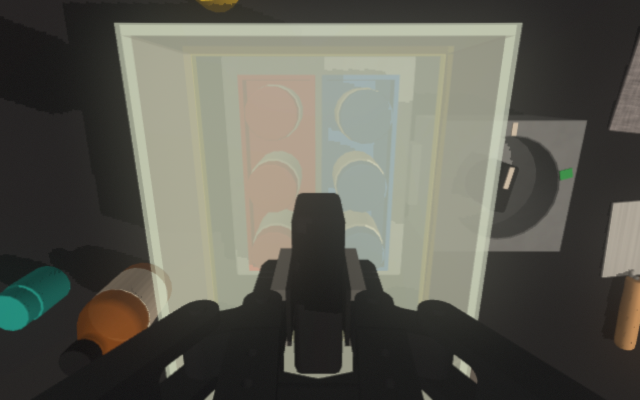

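>>> step_arm --targets '[[[0, 0, 0], [-1.6, 0, 15], 10], [[0, 0, 0], [0, 0, 22], 10], [[0, 0, 0], [0, 0, 22], 10], [[0, 0, 0], [0, 0, 18], 10], [[0, 0, 0], [0, 0, 12], 10]]'

```text
time: 43.67
tool_pos: [0.5909, -0.0588, 0.2137]
tcp_rot: [0.042, -3.139, -0.001]
wrist_force: [-0.9, -0.5, -3.9]
width: 0.215
grip_force: 69.9
```

>>> step_arm --targets '[[[0, 0, 0], [0, 0, 8], 10], [[0, 0, 0], [0, 0, 3], 10], [[0, 0, 0], [0, 0, 0], 10], [[0, 0, 0], [0, 0, 0], 10], [[0, 0, 0], [0, 0, 0], 10]]'

```text
time: 44.08
tool_pos: [0.593, -0.0594, 0.2064]
tcp_rot: [-0.041, 3.139, -0.001]
wrist_force: [-0.5, -0.3, -4.7]
width: 0.216
grip_force: 69.9
```

>>> step_arm --targets '[[[0, 0, 0], [0, 0, 2], 10], [[0, 0, 0], [0, 0, 1.5], 10], [[0, 0, 0], [0, 0, 0], 10], [[0, 0, 0], [0, 0, 0], 10], [[0, 0, 0], [0, 0, 0], 10]]'

```text
time: 44.5
tool_pos: [0.5921, -0.0593, 0.2016]
tcp_rot: [-0.041, 3.141, -0.0]
wrist_force: [-0.6, -0.2, -2.5]
width: 0.216
grip_force: 70.1
```

```bash
python3 - <<'E'
from h import *
go(.5918,-.0582,.198,1.5);s=read_state();print(s['width']*85.4,s['grip_force'],s['wrist_force'])
E
```

```text
tool yaw 1.50 tilt 0.03 turn z rad 0.0000 shift mm [0.3 1.1 3.6] at [ 0.5921 -0.0593  0.2016]
18.46059334870428 70.07874369621277 [-0.64665785 -0.23952312 -2.4795154 ]
```

>>> step_arm --targets '[[[0, 0, 0], [0, 0, 1.5], 10], [[0, 0, 0], [0, 0, 1], 10], [[0, 0, 0], [0, 0, 0], 10], [[0, 0, 0], [0, 0, 0], 10]]'

```text
time: 44.83
tool_pos: [0.5921, -0.0593, 0.2015]
tcp_rot: [-0.041, 3.141, -0.0]
wrist_force: [-6.6, 0.8, 9.1]
width: 0.217
grip_force: 71.8
```

>>> step_arm --targets '[[[0, 0, 0], [0, 0, 0], 60], [[0, 0, 0], [0, 0, 0], 60], [[0, 0, 0], [0, 0, 0], 60], [[0, 0, 0], [0, 0, 0], 60], [[0, 0, 0], [0, 0, 0], 60]]'

```text
time: 45.25
tool_pos: [0.592, -0.0593, 0.1988]
tcp_rot: [-0.041, 3.141, -0.0]
wrist_force: [0.6, 0.2, -0.4]
width: 0.706
grip_force: 0.0
```

>>> step_arm --targets '[[[0, 0, 0], [0, 0, -20], 60], [[0, 0, 0], [0, 0, -30], 60], [[0, 0, 0], [0, 0, -30], 60], [[0, 0, 0], [0, 0, 0], 30], [[0, 0, 0], [0, 31, 0], 30]]'

```text
time: 45.67
tool_pos: [0.5933, -0.0319, 0.2821]
tcp_rot: [-0.035, 3.135, -0.005]
wrist_force: [0.5, 1.4, -1.1]
width: 0.43
grip_force: 0.0
```

>>> step_arm --targets '[[[0, 0, 0], [0, 31, 0], 30], [[0, 0, 0], [0, 31, 0], 30], [[0, 0, 0], [0, 31, 0], 30], [[0, 0, 0], [0, 31, 0], 30], [[0, 0, 0], [0, 0, 0], 30]]'

```text
time: 46.08
tool_pos: [0.5875, 0.1004, 0.2785]
tcp_rot: [0.047, -3.141, -0.004]
wrist_force: [0.2, 0.2, -0.2]
width: 0.35
grip_force: 0.0
```

>>> step_arm --targets '[[[0, 0, 0], [0, 0, 0], 30], [[0, 0, 0], [0, 0, 0], 30], [[0, 0, 0], [0, 0, 0], 30], [[0, 0, 0], [0, 0, 0], 30], [[0, 0, 0], [0, 0, 0], 30]]'

```text
time: 46.5
tool_pos: [0.588, 0.0945, 0.2788]
tcp_rot: [0.039, -3.141, 0.0]
wrist_force: [0.2, -0.3, -0.5]
width: 0.353
grip_force: 0.0
```

```bash
python3 - <<'E'
from h import *
go(.588,.0965,.142,1.5);s=read_state();print(s['width']*85.4)
c=calibration('wrist');im=save('wrist','wa')
np.savez('pics/wa.npz',**{k:np.array(v) for k,v in c.items()})
print([(r['score'],r['at'],onz('wrist',[r['at'][::-1]],.085,c).round(4)) for r in tip_of('wrist','dial_top')])
cv2.imwrite('pics/wac.png',cv2.resize(im[60:360,200:520],None,fx=2,fy=2,interpolation=cv2.INTER_CUBIC)[:,:,::-1])
im=save('top','ta');cv2.imwrite('pics/tac.png',cv2.resize(im[140:260,240:400],None,fx=4,fy=4)[:,:,::-1])
E
```

```text
tool yaw 1.41 tilt 0.01 turn z rad -0.0016 shift mm [ -0.    2.  136.8] at [0.588  0.0945 0.2788]
30.154074775773697
[(0.83, [195.9, 320.7], array([[0.589 , 0.0971, 0.085 ]]))]
```

View pics/wac.png

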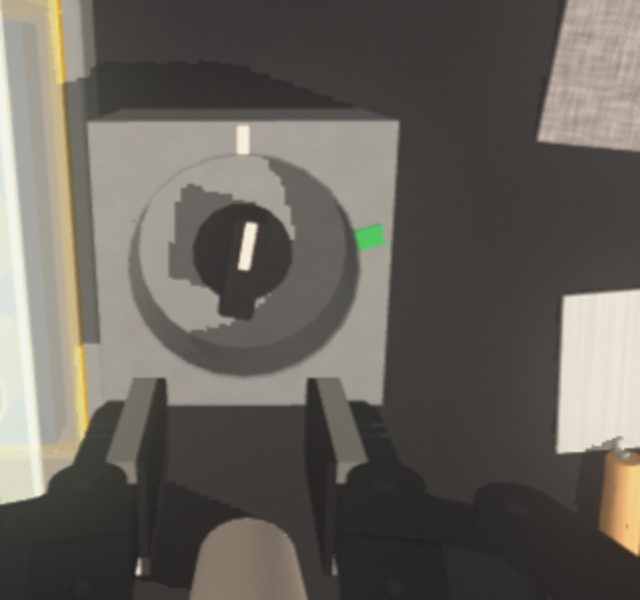

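```bash
python3 - <<'E'
from h import *
z=np.load('pics/wa.npz');c={k:z[k] for k in z.files}
f=lambda P:np.array([[200+(u+.5)/2-.5,60+(v+.5)/2-.5] for u,v in P])
w=onz('wrist',f([(251,222),(244,270),(237,318),(243,139),(370,237),(130,264),(360,264),(245,153),(245,376),(88,122),(398,121),(383,404),(104,405)]),.085,c)[:,:2]
for n,p in zip('ptr_tip ptr_root bar_end white green wl wr wt wb p1 p2 p3 p4'.split(),w):print(n,p.round(4))
C=w[9:].mean(0);print('podC',C)
for o in (C,w[5:9].mean(0),(w[0]+w[2])/2):
  an=lambda p:np.degrees(np.arctan2(*(p-o)[::-1]))
  print(o.round(4),'white %.1f green %.1f tip %.1f'%(an(w[3]),an(w[4]),an(w[0])))
d=w[0]-w[2];print('bar az',np.degrees(np.arctan2(d[1],d[0])),np.hypot(*d)); d=w[0]-w[1];print('ptr az',np.degrees(np.arctan2(d[1],d[0])))
for a,b in((9,10),(12,11),(12,9),(11,10)):
  d=w[b]-w[a];print(np.degrees(np.arctan2(d[1],d[0])),np.hypot(*d))
E
```

```text
ptr_tip [0.5693 0.1   ]
ptr_root [0.588  0.0979]
bar_end [0.6075 0.0957]
white [0.5388 0.0962]
green [0.574 0.145]
wl [0.5867 0.0544]
wr [0.5846 0.142 ]
wt [0.5438 0.097 ]
wb [0.6319 0.0995]
p1 [0.5342 0.0403]
p2 [0.5311 0.1517]
p3 [0.6428 0.1556]
p4 [0.646  0.0429]
podC [0.58854519 0.09761456]
[0.5885 0.0976] white -178.3 green 107.1 tip 172.9
[0.5868 0.0982] white -177.5 green 105.3 tip 174.2
[0.5884 0.0979] white -178.1 green 107.0 tip 173.6
bar az 173.57720850444215 0.038407983323620075
ptr az 173.5774853280375
91.578644977073 0.11143664365408108
91.62369847250935 0.11271259075182918
-178.66687832147704 0.1118319372357336
-178.01285833632775 0.11174512103817444
```

View pics/tac.png

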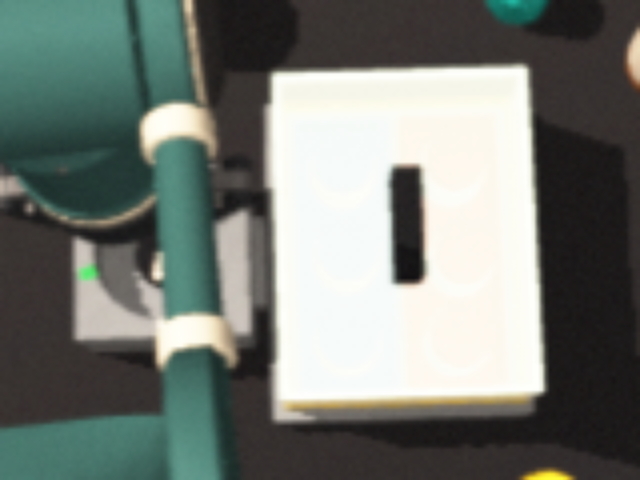

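>>> step_arm --targets '[[[0, 0, 0.068], [0, 0, 0], 30], [[0, 0, 0.068], [0, 0, 0], 30], [[0, 0, 0], [0, 3.3, 0], 30], [[0, 0, 0], [0, 0, 30], 30], [[0, 0, 0], [0, 0, 30], 30]]'

```text
time: 47.07
tool_pos: [0.5905, 0.0993, 0.2213]
tcp_rot: [0.169, 3.13, 0.002]
wrist_force: [0.1, -0.7, -0.2]
width: 0.347
grip_force: 0.0
```

>>> step_arm --targets '[[[0, 0, 0], [0, 0, 25], 30], [[0, 0, 0], [0, 0, 20], 30], [[0, 0, 0], [0, 0, 0], 30], [[0, 0, 0], [0, 0, 0], 30], [[0, 0, 0], [0, 0, 0], 30]]'

```text
time: 47.48
tool_pos: [0.5892, 0.0991, 0.1752]
tcp_rot: [0.171, 3.135, 0.001]
wrist_force: [0.1, -0.2, 1.4]
width: 0.353
grip_force: 0.0
```

```bash
python3 - <<'E'
from h import *
go(.5885,.0978,.1375,-6.4)
save('wrist','wb')
E
```

```text
tool yaw -6.25 tilt 0.11 turn z rad 0.0026 shift mm [ 0.6 -1.4 37.7] at [0.5892 0.0991 0.1752]
```

View pics/wb.png

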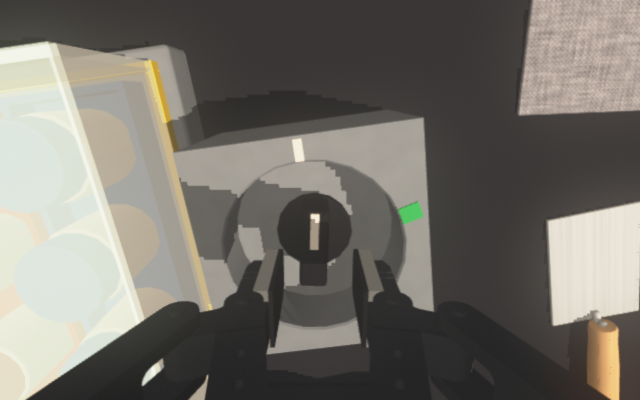

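>>> step_arm --targets '[[[0, 0, 0], [0, -1, 14], 30], [[0, 0, 0], [0, 0, 14], 30], [[0, 0, 0], [0, 0, 8], 30], [[0, 0, 0], [0, 0, 0], 30], [[0, 0, 0], [0, 0, 0], 30]]'

```text
time: 47.95
tool_pos: [0.5885, 0.098, 0.1387]
tcp_rot: [0.172, 3.136, 0.0]
wrist_force: [-0.0, 0.2, 0.5]
width: 0.352
grip_force: 0.0
```

>>> step_arm --targets '[[[0, 0, 0], [0, 0, 0], 20], [[0, 0, 0], [0, 0, 0], 5], [[0, 0, 0], [0, 0, 0], 5], [[0, 0, 0], [0, 0, 0], 5], [[0, 0, 0], [0, 0, 0], 5]]' --grip_force 40

```text
time: 48.37
tool_pos: [0.5892, 0.0973, 0.1395]
tcp_rot: [0.172, 3.134, -0.001]
wrist_force: [-1.1, -5.2, 5.7]
width: 0.154
grip_force: 41.3
```

```bash
python3 - <<'E'
from h import *
go(.5885,.0978,.1375,-6.4);s=read_state();print(s['width']*85.4,s['grip_force'],s['wrist_force'],s['torque'],s['q'])
E
```

```text
tool yaw -6.28 tilt 0.15 turn z rad 0.0021 shift mm [0.7 0.4 2. ] at [0.5892 0.0973 0.1395]
13.194101144430153 41.34658992290497 [-1.05408406 -5.19461704  5.69724757] [-0.78489097  0.11764298  0.02212012] [ 1.22524193e-01  2.69774907e-01  1.92233991e+00 -1.56361720e-03
  9.47240986e-01 -1.33780829e+00]
```

>>> step_arm --targets '[[[0, 0, 0.1], [0, 0, 0], 5], [[0, 0, 0.1], [0, 0, 0], 5], [[0, 0, 0.1], [0, 0, 0], 5], [[0, 0, 0.1], [0, 0, 0], 5], [[0, 0, 0.1], [0, 0, 0], 5]]'

```text
time: 48.78
tool_pos: [0.5892, 0.0972, 0.1394]
tcp_rot: [0.949, 2.992, -0.001]
wrist_force: [-1.0, -5.3, 5.2]
width: 0.154
grip_force: 41.4
```

>>> step_arm --targets '[[[0, 0, 0.1], [0, 0, 0], 5], [[0, 0, 0.1], [0, 0, 0], 5], [[0, 0, 0.1], [0, 0, 0], 5], [[0, 0, 0.1], [0, 0, 0], 5], [[0, 0, 0.1], [0, 0, 0], 5]]'

```text
time: 49.2
tool_pos: [0.5891, 0.0971, 0.1395]
tcp_rot: [1.66, 2.664, 0.0]
wrist_force: [-0.9, -6.7, 5.9]
width: 0.151
grip_force: 41.4
```

>>> step_arm --targets '[[[0, 0, 0.1], [0, 0, 0], 5], [[0, 0, 0.06], [0, 0, 0], 5], [[0, 0, 0], [0, 0, 0], 5], [[0, 0, 0], [0, 0, 0], 5], [[0, 0, 0], [0, 0, 0], 5]]'

```text
time: 49.62
tool_pos: [0.5891, 0.0971, 0.1394]
tcp_rot: [1.862, 2.528, 0.0]
wrist_force: [-0.6, -5.7, 5.5]
width: 0.156
grip_force: 41.4
```

```bash
python3 - <<'E'
from h import *
go(.5885,.0978,.1375,-72.9);s=read_state();print(s['width']*85.4,s['grip_force'],s['wrist_force'],s['torque'])
E
```

```text
tool yaw -72.74 tilt 0.15 turn z rad 0.0027 shift mm [ 0.9 -0.3  1.9] at [0.5891 0.0971 0.1394]
13.352796362404746 41.39875888824463 [-0.59620411 -5.73206288  5.54684495] [-1.00463094  0.12141423 -0.07682283]
```

>>> step_arm --targets '[[[0, 0, 0], [0, 0, 0], 30], [[0, 0, 0], [0, 0, 0], 30], [[0, 0, 0], [0, 0, 0], 30], [[0, 0, 0], [0, 0, -10], 30], [[0, 0, 0], [0, 0, -30], 30]]'

```text
time: 50.03
tool_pos: [0.5845, 0.0978, 0.1734]
tcp_rot: [-1.858, -2.523, 0.011]
wrist_force: [0.1, -0.6, -0.6]
width: 0.351
grip_force: 0.0
```

>>> step_arm --targets '[[[0, 0, 0], [0, 0, -35], 30], [[0, 0, 0], [0, 0, -35], 30], [[0, 0, 0], [0, 0, -30], 30], [[0, 0, 0], [0, 0, 0], 30], [[0, 0, 0], [0, 0, 0], 30]]'

```text
time: 50.45
tool_pos: [0.5897, 0.0985, 0.2818]
tcp_rot: [1.86, 2.526, 0.008]
wrist_force: [-0.4, -0.8, -0.8]
width: 0.349
grip_force: 0.0
```

>>> step_arm --targets '[[[0, 0, 0], [0, 0, 0], 30], [[0, 0, 0], [0, 0, 0], 30], [[0, 0, 0], [0, 0, 0], 30], [[0, 0, 0], [0, 0, 0], 30]]'

```text
time: 50.78
tool_pos: [0.5874, 0.0979, 0.2761]
tcp_rot: [-1.862, -2.528, 0.003]
wrist_force: [0.0, -0.5, -0.0]
width: 0.35
grip_force: 0.0
```

```bash
python3 - <<'E'
from h import *
c=calibration('wrist');im=save('wrist','wd')
np.savez('pics/wd.npz',**{k:np.array(v) for k,v in c.items()})
u,v=proj('wrist',[.5885,.0978,.085],c)[0].astype(int);print(u,v);u0,v0=max(u-100,0),max(v-100,0);print(u0,v0)
cv2.imwrite('pics/wdc.png',cv2.resize(im[v0:v0+200,u0:u0+200],None,fx=3,fy=3,interpolation=cv2.INTER_CUBIC)[:,:,::-1])
E
```

```text
320 196
220 96
```

View pics/wdc.png

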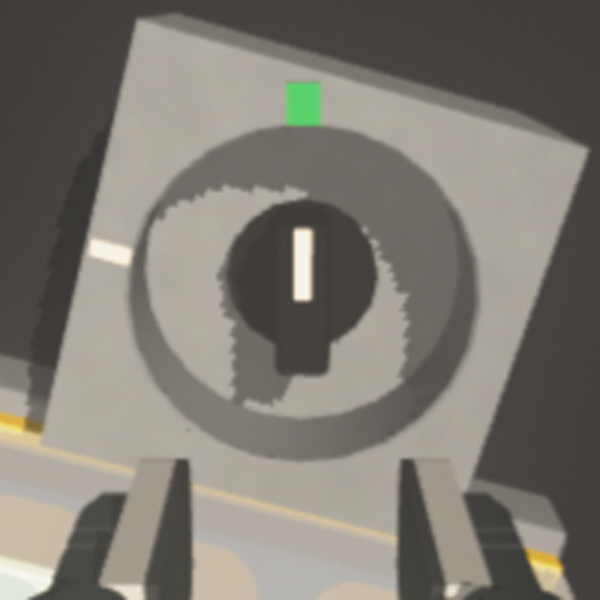

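```bash
python3 -c "
from workcell import *
print(finish_job())"
```

```text
the job is handed in; nothing more can be done
None
```

The job is done and handed in: all six jars stand upright in the trays matching their caps, the cover is back square on the shaker deck, and the dial pointer, turned last, is at the green mark; the bottle, beaker and spatula were left alone.

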